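# Grease the turntable's index plunger and hold it out

## Robot

A 6-joint arm with a two-finger parallel gripper is mounted at the origin on the work surface. World frame = base frame: x ahead of the robot, y to its left, z up, the work surface at z = 0. Lengths are in m, angles in degrees, forces in N, time in s.
With the tool pointing down it reaches from about 0.4 to 0.825 m from the base axis. Payload 7 kg.
Tool frame: the origin (TCP) lies midway between the tips of the shut fingers; the grasp point (between the pads) lies r.grasp_offset behind it (r.grasp_offset is the distance from the TCP to the grasp point, in m); x points along the fingers, z is the direction in which the jaws open and shut, and the axes are right-handed (so a half turn about x gives the same grasp; the last joint's range is limited). The gripper opens to 88 mm and grips with 3 to 60 N. Pads are 19 mm wide; open, the fingers measure 130 mm over their backs; the gripper's body (78 mm by 193 mm) begins 47 mm behind the grasp point.
Start: joints at [82.512, 20.546, 0.682, 0, -70.136, -16.507], TCP at [0.275, 0.617, 0.227] pointing down, gripper open.
Joint ranges: [-176.03, 176.03], [-82.01, 121.73], [-58.28, 71.71], [-173.87, 95.51], [-174.79, -0.11], [-173.66, 173.66]. Speed limits (degrees/s): [136.94, 136.94, 172.46, 180, 180, 180].

## Interface

Orientations are given as [roll, pitch, yaw] about the fixed x, y, z axes, in that order (R = Rz(yaw) Ry(pitch) Rx(roll)).
In Python, from plant import readout, vision, close_job, r gives the robot as it stands.
- The arm moves only by the shell command python3 -m handwheel 'ROWS' [OPENING] [FORCE]. ROWS is JSON, a list that holds one entry, the list of rows, each a list of 4 numbers: the shift along the world's x, y, z in units of 40 mm (1.0 is 40 mm), then the turn about the world's z in units of 5 degrees (1.0 is 5 degrees). In form: [[[tx, ty, tz, roll], ...]]. A call has 1 to 8 rows; each row shifts and turns the pose as measured when the row begins; what a row does not reach is not made up. A row lasts 1/10 s, in which the tool goes at most 50 mm and 8.59 degrees, less where a joint would pass 70% of its speed; a pose out of reach is approached as far as the arm can. A call is refused whole if a number of a shift passes 1 or a number of a turn 1, either way. A call with a gripper value outside its range is refused whole. OPENING is the finger opening in mm, from 0 to 87.6, set as the call begins (- or left out, the last holds). The fingers move at their own pace and stop on an object; FORCE is the grip in N (left out, the last holds). Time passes only in rows, so rows that do not move let the fingers close. It gives the time, the measured TCP pose, the force and the opening at its end, in the units of the state.
- readout.get_state(): the state, without advancing time (a new reading comes with each control period).
- vision.capture(name): name is "scene" or "top" or "wrist"; returns the picture (400x640x3 uint8, blue, green, red); there is no depth.
- vision.get_calibration(name): a dict with "intrinsics" (3x3 intrinsics, pixels), "pose" (4x4, takes a point from camera to world coordinates). Camera axes: x right, y up, looking along -z (the intrinsics and any distortion apply to the point x, -y, -z); pixel columns grow to the right and rows downward; lengths in m; the calibration is good to about 2 mm. The wrist camera is an equidistant fisheye: a pixel r from the principal point sees the ray r / f radians off the axis. A picture is of the moment at which its call begins: read the wrist's pose just before it. get_calibration takes no time and is no camera call; for the wrist camera it gives the pose at the moment of the call.
- close_job(): hands the job in, once; it reports no verdict.
The state is a dict: "time_s": time; "joints": joint angles; "qd": joint speeds; "joint_torque": joint torques, N m; "tcp_pos": TCP position; "eef_rot": TCP orientation; "contact_force": force on the tool from outside, world axes, zero at the start; "moment": the same for the moment, N m; "gripper_width": finger opening in m.
Only numpy, scipy, OpenCV 4.12 (cv2) and the standard library are available. Lean on these libraries where they do the work, as an engineer would, in place of code of your own. Each camera call takes 0.05 s, during which the arm holds its last target.

## Task

The turntable's index plunger runs dry: take the brush from its rest, dip its bristle tip into the grease in the open tin, dab the tip on the bare shank between the plunger's knob and its guide bush, and lay the brush back across its rest. Then pull the plunger's knob straight up to its stop, so that the pin stands clear of its hole, and finish while still gripping it and holding it there, so that a colleague can turn the disc. Leave the bronze on the turntable and the tin standing where they are.

Things in the scene. Friction and masses are not known exactly. Their poses are not given: they have to be found in the camera images.
- turntable: Indexing turntable, fixed; origin at the centre of its underside. Grey base, black disc 260 mm across, top at 60 mm, ring of holes near its rim; the disc does not turn here. On its -x side (towards the robot) a grey bracket 36 mm wide (x -166 to -100 mm, top at 92 mm) carries the upright plunger at x = -118 mm, y = 0. White foam pad on the disc: x -37 to 73 mm, y +-50 mm, top at 78 mm.
- bronze: Corroded bronze fitting, a waisted tube 62 mm tall, 72 mm wide at its foot, loose on the turntable's foam pad (its top at about 140 mm); must stay where it is. Origin: centre of its underside. Its side is at least 80 mm from the plunger's axis.
- plunger (a joint): Sprung upright slide of the index plunger (m): 0 seated, pin 8 mm deep in the disc's hole; 0.018 pulled up to its hard stop, pin tip 10 mm above the disc. The spring pulls down with 5.5 N seated and 11 N at the stop, plus 0.6 N weight; let go, it snaps back to 0.
- knob (a point): Middle of the plunger's black cylindrical knob (28 mm diameter, 24 mm tall, 12 mm above and below this point), on the plunger's axis, 138 mm above the table when seated; rises with the plunger. Free all round and above; fingers that close along the turntable's y stay clear of the bronze.
- shank (a point): The place to grease: a fixed point on the axis of the bare upright steel shank (10 mm diameter), 115 mm above the table. The shank shows from the top of its guide bush (22 mm diameter, top at 104 mm) to the underside of the knob (126 mm when seated). Reach it from the side, best from the turntable's -x side with the brush level.
- pin_tip (a point): Lower end of the plunger's pin (8 mm diameter), on its axis; 52 mm above the table when seated, 70 mm at the stop.
- seat_hole (a point): Mouth of the pin's seat hole in the disc, on the disc's top face, 60 mm above the table.
- brush: Stiff brush, 170 mm long, 24 to 42 g, loose. Origin: underside of the handle near the centre of mass, midway between the rest's rails: grip here from above across its 12 mm width. x points to the bristle tip, y across, z up. Flat wooden handle 12 mm wide (y), 9 mm thick (z), x -85 to 40 mm; then a 10 mm round ferrule and rigid bristles tapering to 6 mm. Its axis is 4.5 mm above the origin.
- brush_tip (a point): End of the brush's bristles, on its axis, 85 mm along x from the brush's origin and 4.5 mm above it.
- brush_rest: Dark wooden brush rest, fixed, on one side of the turntable (the tin on the other). Origin: centre of its underside; base 104 x 40 x 5 mm, x along the brush. Two upright rails at x = +-42 mm, 8 mm thick; the brush lies on them with its underside at 28 mm, between cheeks 26 mm apart, 8 mm high. At the start the brush's origin is over this origin (within 5 mm), tip to +x.
- pot: Shallow open grease tin, bare aluminium, round, 64 mm outer and 58 mm inner diameter, 26 mm high, loose, 120 to 195 g. Origin: centre of its underside. Inner floor at 3 mm, grease surface at 12 mm above the table (the grease does not resist). Must not be tipped or pushed away.
- pot_in (a point): Centre of the tin's inner floor, 3 mm above the table.
Not all that is in view belongs to the job. Of the things that look like the brush, the larger one is meant.

How it is judged:
By the outcome, as a careful person would: the job done as asked, in the order asked, and still so for the second after the job is handed in, while the arm keeps its last pose, push and grip.
It also fails if it takes over 72 s, if anything falls off the work surface, if the arm or the gripper's body presses on something with over 40 N, if the wrist force passes 120 N, or if a joint passes its speed limit or range.

## Working session

There is one attempt and no reset: what is moved stays moved. The work goes in short steps, Python scripts to look and compute and a shell command to move; the robot and the scene stay as the last step left them, time stands still between calls to the robot, and variables do not carry over. Pictures are saved under pics/ and viewed, and the job is handed in when it is done.

```bash
ls; mkdir -p pics; python3 - <<'E'
from plant import readout, vision, r
import cv2,json
s=readout.get_state(); print(s); print(r.grasp_offset)
for n in ("scene","top","wrist"):
    c=vision.get_calibration(n); print(n,c)
    cv2.imwrite(f"pics/{n}0.png",vision.capture(n))
E
```

```text
pics
{'time_s': 0.0, 'joints': array([ 8.25111756e+01,  2.05919899e+01,  6.33978588e-01, -1.95663141e-02,
       -7.01357717e+01, -1.65069151e+01]), 'qd': array([ 0.04527917,  0.02339779,  0.0041927 , -0.01205167, -0.03792134,
       -0.02613839]), 'joint_torque': array([ 1.87517021e-04, -5.82708442e+01,  2.93043888e+01,  6.99652523e+00,
        6.87154839e-03, -1.69074842e-04]), 'tcp_pos': array([0.27433057, 0.61620744, 0.22561972]), 'eef_rot': array([   5.41189669,   89.9044297 , -108.59050628]), 'contact_force': array([0.49524342, 0.05096928, 0.49138978]), 'moment': array([-0.07507648, -0.00075504,  0.02347043]), 'gripper_width': 0.0875677809315586}
0.0188
scene {'intrinsics': array([[463.50173519,   0.        , 322.43496939],
       [  0.        , 463.50173519, 201.20075243],
       [  0.        ,   0.        ,   1.        ]]), 'pose': array([[ 0.21910284, -0.68631754,  0.69351437,  1.26425472],
       [ 0.97570076,  0.15309408, -0.15674896, -0.15665842],
       [ 0.00140661,  0.71100664,  0.70318389,  0.88026843],
       [ 0.        ,  0.        ,  0.        ,  1.        ]])}
to
[... 155 characters left out ...]
  1.        ]]), 'pose': array([[-0.00472308,  0.98015429, -0.19817986,  0.3298682 ],
       [-0.99985757, -0.00783994, -0.01494572, -0.01319973],
       [-0.01620283,  0.19808104,  0.98005172,  1.00346189],
       [ 0.        ,  0.        ,  0.        ,  1.        ]])}
wrist {'intrinsics': array([[309.70691629,   0.        , 319.85611327],
       [  0.        , 309.70691629, 198.57602789],
       [  0.        ,   0.        ,   1.        ]]), 'pose': array([[-0.40765455,  0.87728212,  0.25336507,  0.34316085],
       [-0.91313553, -0.39199003, -0.1119255 ,  0.58712842],
       [ 0.00112634, -0.27698359,  0.96087399,  0.38302979],
       [ 0.        ,  0.        ,  0.        ,  1.        ]])}
```

View pics/scene0.png

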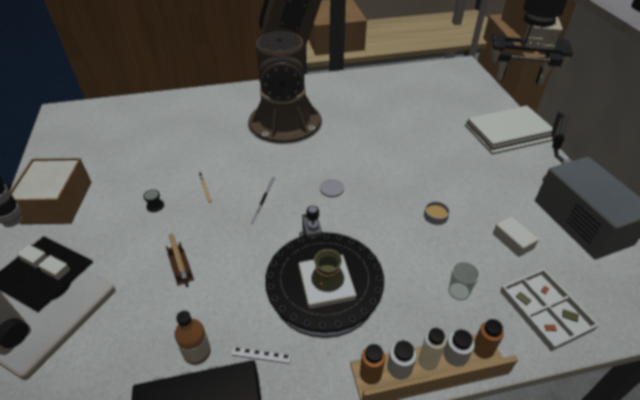

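View pics/top0.png

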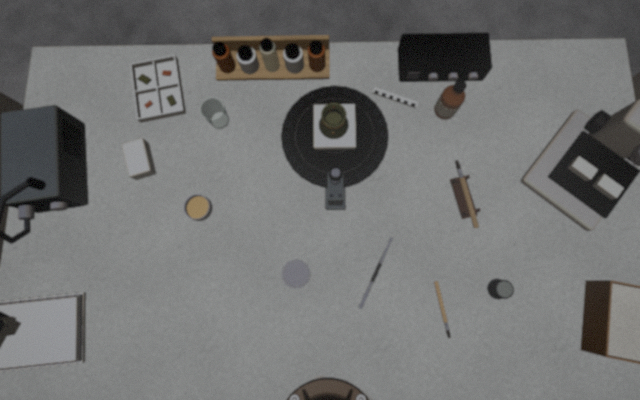

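View pics/wrist0.png

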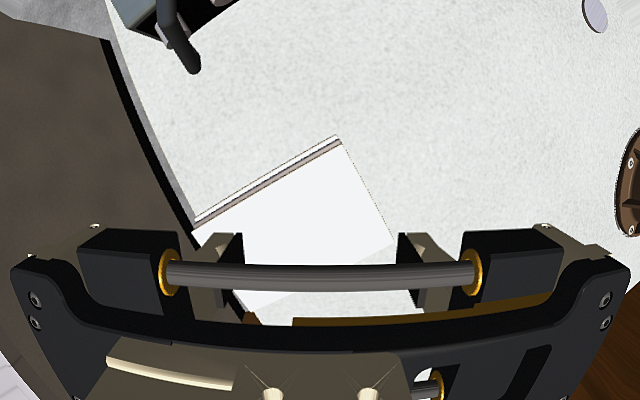

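Scene: brush on its dark rest at top (464,195)/scene (179,260). Tin at top (198,207)/scene (437,213). Plunger at top (335,178)/scene (312,220). Lookalikes for the brush: the small brush at top (442,308)/scene (205,188) and the scalpel-like tool at top (376,272)/scene (263,200). I choose the larger brush lying on the rest and check it in close crops.

```bash
cat > h.py <<'E'
import numpy as np, cv2, json
from plant import readout, vision, r
def ray(c,uv):
    K=c["intrinsics"];P=c["pose"]
    d=np.array([(uv[0]-K[0,2])/K[0,0],-(uv[1]-K[1,2])/K[1,1],-1.0])
    d=P[:3,:3]@d; return P[:3,3],d/np.linalg.norm(d)
def wray(c,uv):
    K=c["intrinsics"];P=c["pose"]
    a=np.array([uv[0]-K[0,2],uv[1]-K[1,2]]);rr=np.linalg.norm(a);t=rr/K[0,0]
    d=np.array([np.sin(t)*a[0]/max(rr,1e-9),-np.sin(t)*a[1]/max(rr,1e-9),-np.cos(t)])
    return P[:3,3],P[:3,:3]@d
def atz(rd,z):
    o,d=rd; return o+d*(z-o[2])/d[2]
def tri(rays):
    A=np.zeros((3,3));b=np.zeros(3)
    for o,d in rays:
        M=np.eye(3)-np.outer(d,d);A+=M;b+=M@o
    p=np.linalg.solve(A,b)
    e=[np.linalg.norm((np.eye(3)-np.outer(d,d))@(p-o)) for o,d in rays]
    return p,np.array(e)
def proj(c,p,fish=False):
    K=c["intrinsics"];P=c["pose"]
    q=P[:3,:3].T@(np.asarray(p)-P[:3,3]); v=np.array([q[0],-q[1],-q[2]])
    if fish:
        n=np.hypot(v[0],v[1]);t=np.arctan2(n,v[2]);v=np.array([v[0]/n*t,v[1]/n*t])
    else: v=v[:2]/v[2]
    return v*K[0,0]+K[:2,2]
def crop(img,u0,v0,w,h,s):
    return cv2.resize(img[v0:v0+h,u0:u0+w],None,fx=s,fy=s,interpolation=cv2.INTER_CUBIC)
def bright(i): return np.clip((i/255.)**0.6*255,0,255).astype(np.uint8)
def pose():
    s=readout.get_state()
    from scipy.spatial.transform import Rotation as R
    M=R.from_euler('xyz',s['eef_rot'],degrees=True).as_matrix()
    return s,M
E
python3 - <<'E'
from h import *
t=bright(cv2.imread("pics/top0.png"));s=bright(cv2.imread("pics/scene0.png"))
a=crop(t,430,150,60,90,6); b=crop(s,150,220,60,90,6)
cv2.imwrite("pics/brush.png",np.hstack([a,b]))
a=crop(t,170,180,60,60,6); b=crop(s,405,185,60,60,6)
cv2.imwrite("pics/tin.png",np.hstack([a,b]))
a=crop(t,300,150,70,70,5); b=crop(s,280,190,70,70,5)
cv2.imwrite("pics/pl.png",np.hstack([a,b]))
E
```

```text
(no output)
```

View pics/brush.png

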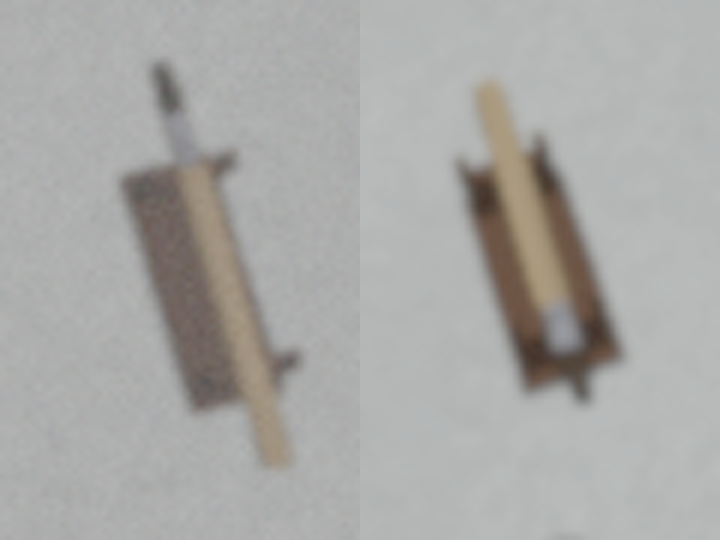

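View pics/tin.png

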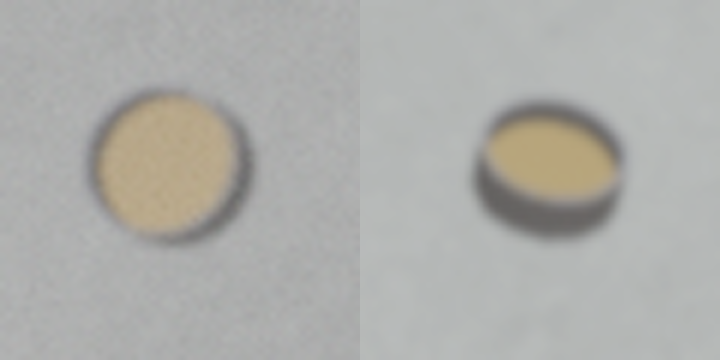

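View pics/pl.png

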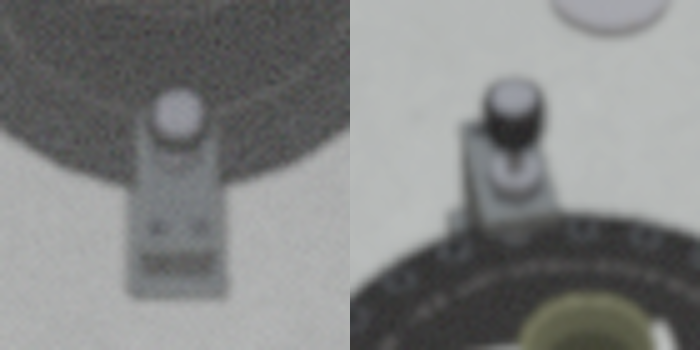

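```bash
python3 - <<'E'
from h import *
ct=vision.get_calibration("top");cs=vision.get_calibration("scene")
def f(x,y,s,u,v): return ((x+.5)/s-.5+u,(y+.5)/s-.5+v)
P={}
for n,a,b in [("tip",f(158,63,6,430,150),f(225,400,6,150,220)),("end",f(276,465,6,430,150),f(127,83,6,150,220)),("joint",f(190,163,6,430,150),f(193,305,6,150,220)),
 ("tinrim",f(170,165,6,170,180),f(194,153,6,405,185)),("knobtop",f(180,112,5,300,150),f(165,97,5,280,190)),
 ("rail_far",f(232,158,6,430,150),f(178,137,6,150,220))]:
    p,e=tri([ray(ct,a),ray(cs,b)]); P[n]=p; print(n,p.round(4),e.round(4))
d=P["tip"]-P["end"];print("len",np.linalg.norm(d),"yaw",np.degrees(np.arctan2(d[1],d[0])))
for z,n in((.0325,"tip"),(.0325,"end")):
    pass
for n,a,z in [("tip",f(158,63,6,430,150),.0325),("end",f(276,465,6,430,150),.0325),("knob",f(180,112,5,300,150),.15),("tinrim",f(170,165,6,170,180),.026)]:
    print("top",n,atz(ray(ct,a),z).round(4))
for n,a,z in [("tip",f(225,400,6,150,220),.0325),("end",f(127,83,6,150,220),.0325),("knob",f(165,97,5,280,190),.15),("tinrim",f(194,153,6,405,185),.026)]:
    print("scene",n,atz(ray(cs,a),z).round(4))
# turntable bracket outline
for n,uv in [("brk_l",f(130,298,5,300,150)),("brk_r",f(228,298,5,300,150))]: print(n,atz(ray(ct,uv),0).round(4))
E
```

```text
tip [ 0.6205 -0.317   0.0306] [0.0012 0.0012]
end [ 0.4553 -0.3525  0.0315] [0.0006 0.0006]
joint [ 0.5773 -0.3266  0.0345] [0.0004 0.0004]
tinrim [0.5114 0.3154 0.0186] [0.0025 0.0025]
knobtop [ 0.5614 -0.0214  0.1483] [0.0013 0.0013]
rail_far [ 0.56   -0.317   0.1095] [0.0013 0.0013]
len 0.16888334981981812 yaw 12.106159763408371
top tip [ 0.6199 -0.3176  0.0325]
top end [ 0.4552 -0.3527  0.0325]
top knob [ 0.5607 -0.0227  0.15  ]
top tinrim [0.5094 0.3104 0.026 ]
scene tip [ 0.6223 -0.3155  0.0325]
scene end [ 0.4565 -0.3516  0.0325]
scene knob [ 0.5632 -0.0204  0.15  ]
scene tinrim [0.5176 0.3141 0.026 ]
brk_l [0.5064 0.0013 0.    ]
brk_r [ 0.506  -0.0472  0.    ]
```

```bash
python3 - <<'E'
from h import *
s,M=pose(); print(M.round(3)); print(np.degrees(np.arctan2(M[1,2],M[0,2])))
# turntable: disc ellipse in top image
img=cv2.imread("pics/top0.png")
g=cv2.GaussianBlur(cv2.cvtColor(img,cv2.COLOR_BGR2GRAY),(5,5),0)
m=(g<75).astype(np.uint8)
n,l,st,c=cv2.connectedComponentsWithStats(m)
i=l[135,300];print(st[i])
cn=max(cv2.findContours((l==i).astype(np.uint8),cv2.RETR_EXTERNAL,cv2.CHAIN_APPROX_NONE)[0],key=len)
ct=vision.get_calibration("top")
pts=np.array([atz(ray(ct,p[0].astype(float)),.06)[:2] for p in cn])
from scipy.optimize import least_squares
f=lambda q:np.hypot(*(pts-q[:2]).T)-.13
q=least_squares(f,[.68,0],loss='soft_l1',f_scale=.002).x;print("disc",q,np.median(abs(f(q))))
k=np.array([.5615,-.0215]);d=q-k;print(np.hypot(*d),np.degrees(np.arctan2(d[1],d[0])))
E
```

```text
[[-0.     0.914 -0.407]
 [-0.001 -0.407 -0.914]
 [-1.     0.     0.001]]
-114.00117559331002
[ 282   86  106  103 7137]
disc [ 0.67713758 -0.02126868] 0.0030105138267939036
0.115637808860993 0.1146127685718374
```

```bash
R='[0.23,-0.8,0,-1]'; python3 -m handwheel '[[[0.23,-0.8,0.2,-1],[0.23,-0.8,0,-1],[0.23,-0.8,0,-1],[0.23,-0.8,0,-1],[0.23,-0.8,0,-1],[0.23,-0.8,0,-1],[0.23,-0.8,0,-1],[0.23,-0.8,0,-1]]]' 60 20
python3 -m handwheel '[[[0.23,-0.8,0,-1],[0.23,-0.8,0,-1],[0.23,-0.8,0,-1],[0.23,-0.8,0,-1],[0.23,-0.8,0,-1],[0.23,-0.8,0,-1],[0.23,-0.8,0,-1],[0.23,-0.8,0,-1]]]'
python3 -m handwheel '[[[0.23,-0.8,0,-1],[0.23,-0.8,0,-1],[0.23,-0.8,0,-1],[0.23,-0.8,0,-1],[0.23,-0.8,0,-1],[0.23,-0.8,0,-1],[0.23,-0.8,0,-1],[0.23,-0.8,0,-1]]]'
python3 - <<'E'
from h import *
s,M=pose();print(s['tcp_pos'],s['joints'].round(1),np.degrees(np.arctan2(M[1,2],M[0,2])),M.round(3)[:,0])
E
```

```text
time_s: 0.95
tcp_pos: [0.3475, 0.3528, 0.2294]
eef_rot: [19.1, 89.6, -136.2]
contact_force: [1.1, -0.9, 1.0]
gripper_width: 0.06
time_s: 1.75
tcp_pos: [0.421, 0.0851, 0.2294]
eef_rot: [7.7, 89.6, 170.8]
contact_force: [0.4, 0.9, 0.2]
gripper_width: 0.06
time_s: 2.55
tcp_pos: [0.4947, -0.1826, 0.2296]
eef_rot: [-8.4, 89.6, 113.0]
contact_force: [1.0, 0.1, 0.4]
gripper_width: 0.0599
[ 0.49470409 -0.18260465  0.22960816] [  0.8   6.6 -17.2  -0.4 -66.3 -59.2] 121.42739045571597 [-0.003  0.006 -1.   ]
```

```bash
python3 -m handwheel '[[[0.22,-0.76,-0.2,-0.8],[0.22,-0.76,-0.2,-0.8],[0.22,-0.76,-0.2,-0.8],[0.22,-0.76,-0.2,-0.8],[0.2,-0.76,-0.2,-0.7],[0,0,0,0]]]'
python3 - <<'E'
from h import *
s,M=pose();print(s['tcp_pos'],s['joints'].round(1),np.degrees(np.arctan2(M[1,2],M[0,2])),M.round(3)[:,0])
c=vision.get_calibration("wrist");i=vision.capture("wrist");cv2.imwrite("pics/w1.png",i)
np.savez("w1.npz",K=c["intrinsics"],P=c["pose"])
for p in [(.538,-.335,.0325),(.6205,-.317,.0325),(.4553,-.3525,.0325)]: print(proj(c,p,True))
E
```

```text
time_s: 3.15
tcp_pos: [0.5386, -0.3447, 0.1858]
eef_rot: [8.3, 89.6, 109.0]
contact_force: [-0.4, -0.1, -1.5]
gripper_width: 0.0601
[ 0.53855304 -0.34468313  0.18575192] [-15.4  19.   -6.9  -0.4 -64.3 -63.7] 100.70694127506236 [-0.002  0.007 -1.   ]
[327.11637938 185.53338575]
[328.71736511 258.94044416]
[325.50561536 102.71126179]
```

View pics/w1.png

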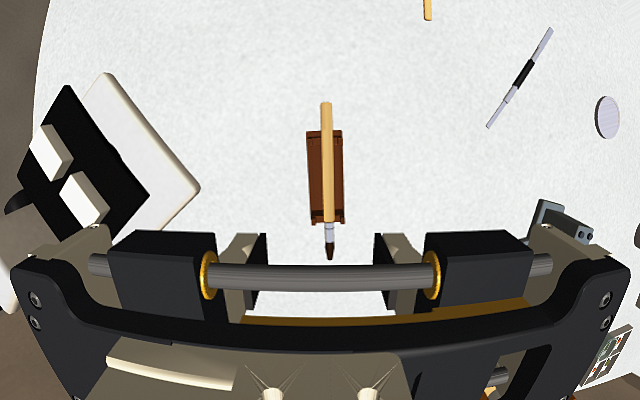

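```bash
python3 - <<'E'
from h import *
d=np.load("w1.npz");c=dict(intrinsics=d["K"],pose=d["P"])
i=cv2.imread("pics/w1.png");cv2.imwrite("pics/w1c.png",crop(i,290,90,80,180,3.3))
E
```

```text
(no output)
```

View pics/w1c.png

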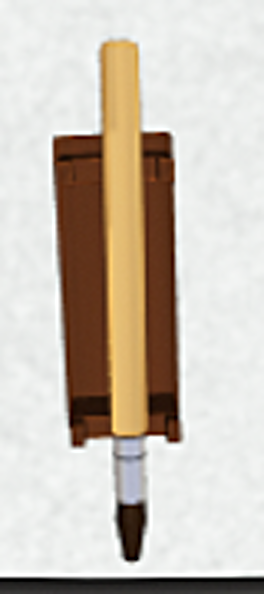

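```bash
python3 - <<'E'
from h import *
d=np.load("w1.npz");c=dict(intrinsics=d["K"],pose=d["P"])
g=lambda x,y:((x+.5)/3.3-.5+290,(y+.5)/3.3-.5+90)
a=atz(wray(c,g(120,42)),.037);j=atz(wray(c,g(130,435)),.037);t=atz(wray(c,g(131,558)),.0325)
print(a,j,t,np.linalg.norm(j-a),np.linalg.norm((t-a)[:2]))
u=(j-a)/np.linalg.norm(j-a);u2=(t-a)[:2];print(np.degrees(np.arctan2(u[1],u[0])),np.degrees(np.arctan2(u2[1],u2[0])))
print("org",a+u*.085*np.linalg.norm(j-a)/.125, "from tip",(t[:2]+a[:2])/2)
# rest corners at z~.005 : base
for q in [(55,160),(175,160),(72,440),(183,436)]: print(q,atz(wray(c,g(*q)),.028))
# triangulated check tip: wrist + top
ct=vision.get_calibration("top")
f=lambda x,y:((x+.5)/6-.5+430,(y+.5)/6-.5+150)
print(tri([wray(c,g(131,558)),ray(ct,f(158,63))]))
print(tri([wray(c,g(120,42)),ray(ct,f(276,465))]))
E
```

```text
[ 0.45503751 -0.35216316  0.037     ] [ 0.57475138 -0.32589999  0.037     ] [ 0.62012875 -0.31635239  0.0325    ] 0.12256085654620476 0.16893053866643457
12.373688739612163 12.238715119379586
org [ 0.53644294 -0.3343042   0.037     ] from tip [ 0.53758313 -0.33425777]
(55, 160) [ 0.49418404 -0.36481003  0.028     ]
(175, 160) [ 0.48730632 -0.32850086  0.028     ]
(72, 440) [ 0.5831427  -0.34335997  0.028     ]
(183, 436) [ 0.57516278 -0.30766725  0.028     ]
(array([ 0.61894407, -0.31675192,  0.03514261]), array([0.00012271, 0.00012271]))
(array([ 0.45494747, -0.35210288,  0.03429375]), array([7.18428387e-06, 7.18428387e-06]))
```

```bash
python3 -m handwheel '[[[-0.03,0.25,-0.8,0.3],[0,0,-0.8,0],[0,0,-0.8,0],[0,0,-0.6,0],[0,0,0,0]]]' 36
python3 - <<'E'
from h import *
s,M=pose();print(s['tcp_pos'],np.degrees(np.arctan2(M[1,2],M[0,2])),M.round(3)[:,0])
c=vision.get_calibration("wrist");i=vision.capture("wrist");cv2.imwrite("pics/w2.png",i)
E
```

```text
time_s: 3.7
tcp_pos: [0.537, -0.3305, 0.0656]
eef_rot: [-30.9, 89.6, 71.7]
contact_force: [-1.4, 0.0, -0.5]
gripper_width: 0.0364
[ 0.53704397 -0.33053815  0.06557836] 102.6407164617292 [ 0.002  0.006 -1.   ]
```

View pics/w2.png

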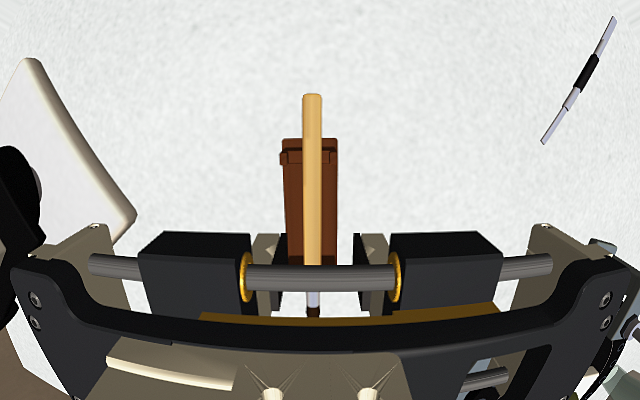

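```bash
python3 -m handwheel '[[[0.01,-0.1,-0.6,0],[0,0,-0.45,0],[0,0,-0.25,0],[0,0,0,0]]]'
python3 - <<'E'
from h import *
s,M=pose();print(s['tcp_pos'],np.degrees(np.arctan2(M[1,2],M[0,2])))
E
```

```text
time_s: 4.15
tcp_pos: [0.5436, -0.3352, 0.0225]
eef_rot: [-99.1, 89.2, 3.8]
contact_force: [0.1, -0.6, -0.3]
gripper_width: 0.0359
[ 0.54357404 -0.33516771  0.02248387] 102.94308447568274
```

```bash
python3 -m handwheel '[[[-0.15,0,-0.1,-0.1],[0,0,-0.1,0],[0,0,0,0]]]'
python3 - <<'E'
from h import *
s,M=pose();print(s['tcp_pos'],np.degrees(np.arctan2(M[1,2],M[0,2])),M.round(3)[:,0])
E
```

```text
time_s: 4.45
tcp_pos: [0.5391, -0.3355, 0.0177]
eef_rot: [-105.1, 88.9, -2.7]
contact_force: [0.1, -1.1, 0.6]
gripper_width: 0.0359
[ 0.53908919 -0.33551963  0.017673  ] 102.46139933214104 [ 0.019 -0.001 -1.   ]
```

```bash
python3 -m handwheel '[[[-0.05,0.02,-0.1,0],[0,0,-0.06,0],[0,0,0,0]]]'
python3 -m handwheel '[[[0,0,0,0],[0,0,0,0],[0,0,0,0],[0,0,0,0]]]' 0 20
python3 - <<'E'
from h import *
s,M=pose();print(s['tcp_pos'],np.degrees(np.arctan2(M[1,2],M[0,2])),M.round(3)[:,0])
E
```

```text
time_s: 4.75
tcp_pos: [0.5374, -0.3349, 0.0119]
eef_rot: [-106.4, 88.8, -4.0]
contact_force: [0.3, -0.3, -0.2]
gripper_width: 0.0358
time_s: 5.15
tcp_pos: [0.5376, -0.335, 0.0119]
eef_rot: [-106.7, 88.8, -4.3]
contact_force: [-0.7, 0.1, -0.4]
gripper_width: 0.0121
[ 0.53755293 -0.33501373  0.01188522] 102.46728717795568 [ 0.02  -0.002 -1.   ]
```

```bash
python3 -m handwheel '[[[0,0,0.5,0],[0,0,1,0],[0,0,1,0],[0,0,1,0],[0,0,0.8,0],[0,0.3,0.3,0.5],[0,0.6,0,1],[0,0.6,0,1]]]'
python3 - <<'E'
from h import *
s,M=pose();print(s['tcp_pos'],np.degrees(np.arctan2(M[1,2],M[0,2])),M.round(3)[:,0])
c=vision.get_calibration("wrist");i=vision.capture("wrist");cv2.imwrite("pics/w3.png",i)
E
```

```text
time_s: 5.95
tcp_pos: [0.5343, -0.2742, 0.2012]
eef_rot: [-106.0, 89.1, 9.2]
contact_force: [-0.0, -0.8, -0.2]
gripper_width: 0.0115
[ 0.53425702 -0.27415657  0.20123977] 115.19919164851656 [ 0.016  0.003 -1.   ]
```

View pics/w3.png

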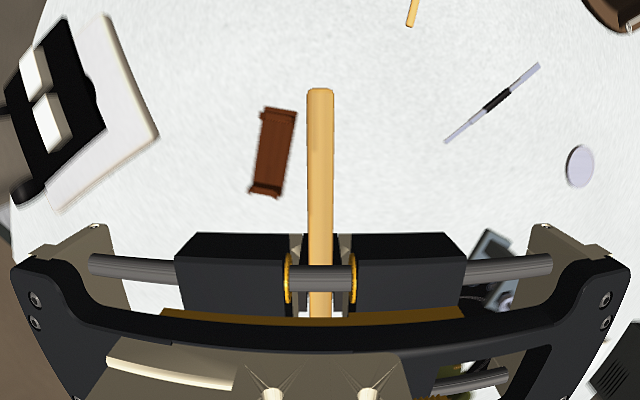

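```bash
python3 -m handwheel '[[[0,0.64,0,1],[0,0.64,0,1],[0,0.64,0,1],[0,0.64,0,1],[0,0.64,0,1],[0,0.64,0,1],[0,0.64,0,1],[0,0.64,0,1]]]'
python3 -m handwheel '[[[0,0.64,0,1],[0,0.64,0,1],[0,0.64,0,1],[0,0.64,0,1],[0,0.5,0,0.7],[0,0,0,0]]]'
python3 - <<'E'
from h import *
s,M=pose();print(s['tcp_pos'],np.degrees(np.arctan2(M[1,2],M[0,2])),M.round(3)[:,0],s['joints'].round(1))
c=vision.get_calibration("wrist");i=vision.capture("wrist");cv2.imwrite("pics/w4.png",i)
cv2.imwrite("pics/t4.png",vision.capture("top"))
E
```

```text
time_s: 6.8
tcp_pos: [0.5296, -0.0574, 0.1964]
eef_rot: [-79.9, 89.2, 77.5]
contact_force: [-0.7, -0.7, -0.4]
gripper_width: 0.0121
time_s: 7.4
tcp_pos: [0.5258, 0.0736, 0.1928]
eef_rot: [-60.2, 89.1, 122.2]
contact_force: [-0.8, -0.9, -0.1]
gripper_width: 0.0119
[0.52578917 0.07362617 0.19283183] -177.5958117853927 [-0.008  0.013 -1.   ] [ 28.5   8.7 -19.6  -1.  -61.8 -25.6]
```

View pics/w4.png

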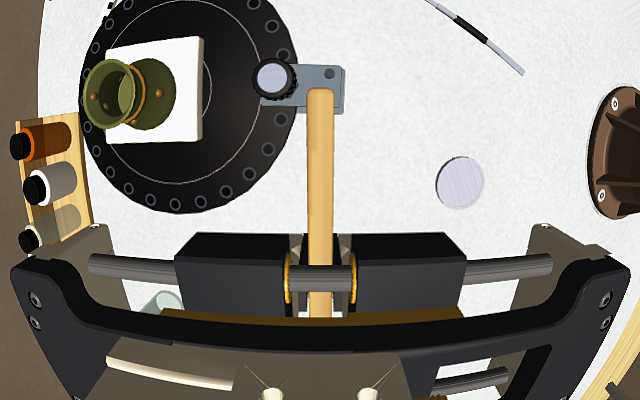

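View pics/t4.png

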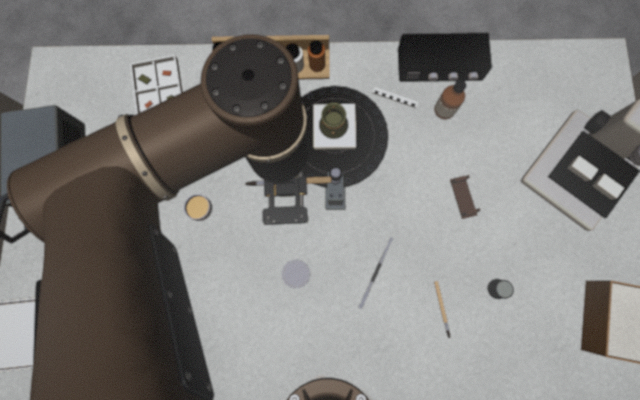

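```bash
python3 - <<'E'
from h import *
i=cv2.imread("pics/w4.png");cv2.imwrite("pics/w4c.png",crop(i,240,50,120,80,6))
c=vision.get_calibration("wrist")
np.savez("w4.npz",K=c["intrinsics"],P=c["pose"])
for p in [(.5615,-.0215,.15),(.513,-.0395,.092),(.513,-.0035,.092),(.579,-.0035,.092)]: print(proj(c,p,True))
E
```

```text
[269.18895784  79.17104698]
[340.14595739  65.72459506]
[338.36762326 108.68270203]
[258.49865211 106.81967669]
```

View pics/w4c.png

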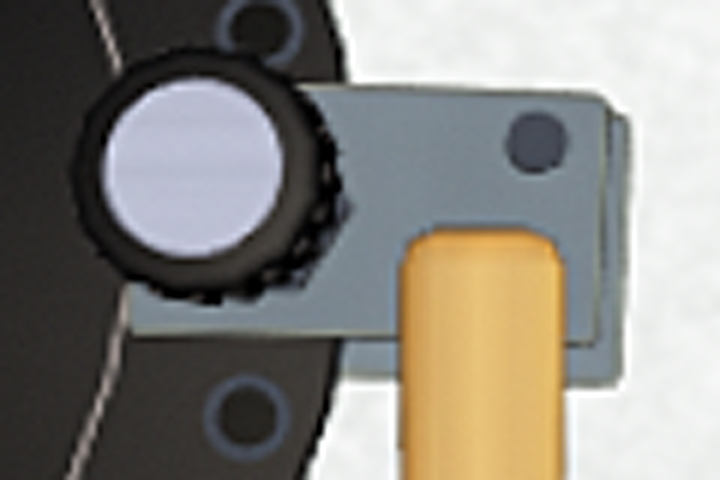

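```bash
python3 -m handwheel '[[[0.1,-0.38,-0.7,-0.5],[0,0,-0.9,0],[0,0,-0.7,0],[0,0,0,0]]]'
python3 - <<'E'
from h import *
s,M=pose();print(s['tcp_pos'],np.degrees(np.arctan2(M[1,2],M[0,2])),M.round(3)[:,0],s['joints'].round(1))
E
```

```text
time_s: 7.9
tcp_pos: [0.5294, 0.0534, 0.0992]
eef_rot: [-68.2, 89.2, 111.1]
contact_force: [0.0, -0.2, -0.1]
gripper_width: 0.0116
[0.52944355 0.05341939 0.0991512 ] 179.24638999652885 [-0.005  0.013 -1.   ] [ 26.3  14.3 -26.3  -1.1 -49.3 -26.3]
```

```bash
python3 -m handwheel '[[[0,0.05,-0.4,0],[0,0,-0.3,0],[0,0,-0.2,0],[0,0,0,0]]]' - 14
python3 -m handwheel '[[[0,0,-0.2,0],[0,0,-0.2,0],[0,0,0,0]]]'
python3 - <<'E'
from h import *
s,M=pose();print(s['tcp_pos'],np.degrees(np.arctan2(M[1,2],M[0,2])),M.round(3)[:,0],s['joints'].round(1))
cv2.imwrite("pics/w5.png",vision.capture("wrist"));cv2.imwrite("pics/s5.png",vision.capture("scene"))
E
```

```text
time_s: 8.3
tcp_pos: [0.5313, 0.0539, 0.0652]
eef_rot: [-79.7, 89.2, 99.4]
contact_force: [-0.9, 0.3, -0.2]
gripper_width: 0.0119
time_s: 8.6
tcp_pos: [0.5332, 0.0542, 0.0504]
eef_rot: [-96.3, 89.1, 82.8]
contact_force: [-0.3, -0.2, -0.0]
gripper_width: 0.0123
[0.53316378 0.05423715 0.05035311] 179.1052137939299 [ 0.002  0.015 -1.   ] [ 26.2  18.1 -29.1  -1.1 -42.4 -26.4]
```

View pics/w5.png

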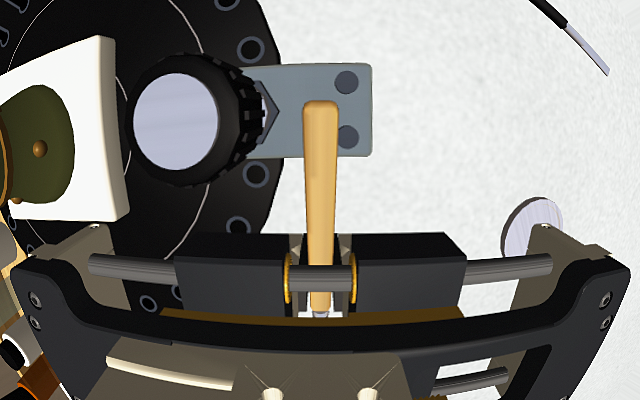

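View pics/s5.png

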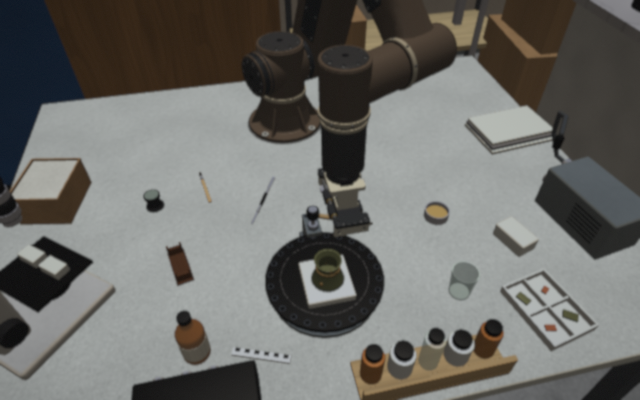

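```bash
python3 -m handwheel '[[[-0.05,0,-0.18,0],[-0.05,0,-0.15,0],[0,0,0,0]]]'
python3 - <<'E'
from h import *
s,M=pose();print(s['tcp_pos'],np.degrees(np.arctan2(M[1,2],M[0,2])),M.round(3)[:,0])
E
```

```text
time_s: 9.0
tcp_pos: [0.5297, 0.0547, 0.0374]
eef_rot: [-103.0, 89.1, 76.1]
contact_force: [-0.5, 0.7, 1.5]
gripper_width: 0.0122
[0.52968065 0.05471947 0.03737739] 179.13594785040488 [ 0.004  0.015 -1.   ]
```

```bash
python3 -m handwheel '[[[0,0.1,1,0],[0,0.3,1,0],[0,0.8,1,0],[0,0.8,0.8,0],[0,1,0,0],[0,1,0,0],[0,1,0,0],[0,1,0,0]]]'
python3 -m handwheel '[[[0,1,0,0],[0,1,0,0],[0,0.5,0,0],[0,0,0,0]]]'
python3 - <<'E'
from h import *
s,M=pose();print(s['tcp_pos'],np.degrees(np.arctan2(M[1,2],M[0,2])),M.round(3)[:,0],s['joints'].round(1))
c=vision.get_calibration("wrist")
np.savez("w6.npz",K=c["intrinsics"],P=c["pose"])
cv2.imwrite("pics/w6.png",vision.capture("wrist"));cv2.imwrite("pics/s6.png",vision.capture("scene"));cv2.imwrite("pics/t6.png",vision.capture("top"))
E
```

```text
time_s: 9.8
tcp_pos: [0.5238, 0.2969, 0.1938]
eef_rot: [-75.7, 89.1, 102.9]
contact_force: [1.0, 0.1, -0.7]
gripper_width: 0.0118
time_s: 10.2
tcp_pos: [0.5213, 0.4048, 0.1913]
eef_rot: [-63.6, 89.2, 115.2]
contact_force: [-0.3, -1.2, -0.1]
gripper_width: 0.012
[0.52127853 0.40481533 0.19128116] 178.8792782450424 [-0.006  0.013 -1.   ] [ 54.3  20.3  -4.   -0.8 -65.2 -55.1]
```

View pics/w6.png

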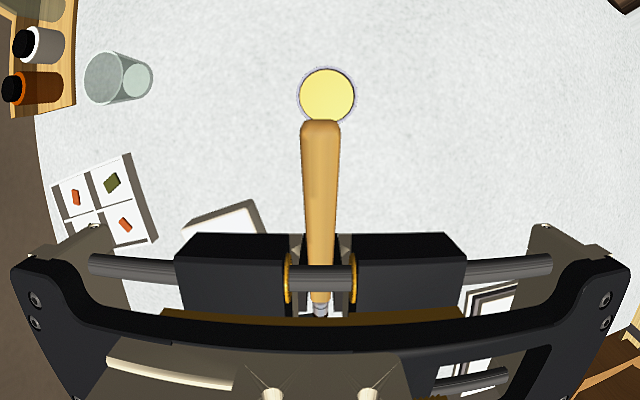

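View pics/s6.png

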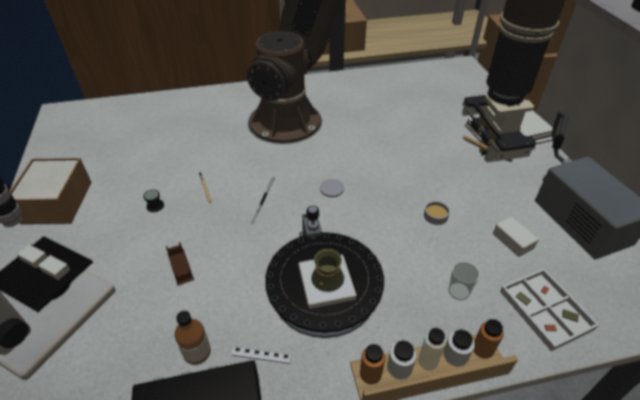

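View pics/t6.png

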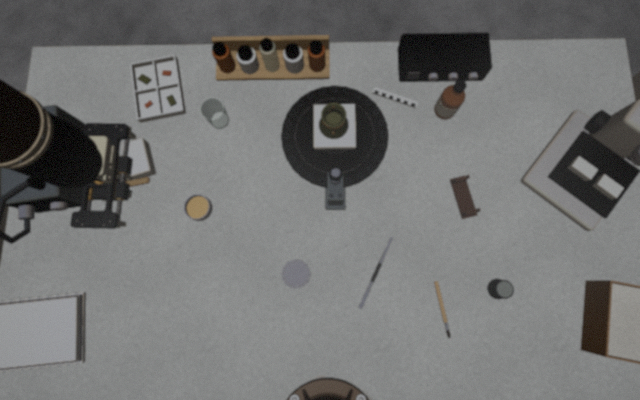

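```bash
python3 - <<'E'
from h import *
i=cv2.imread("pics/w6.png")
d=np.load("w6.npz");c=dict(intrinsics=d["K"],pose=d["P"])
hsv=cv2.cvtColor(i,cv2.COLOR_BGR2HSV)
m=cv2.inRange(hsv,(20,70,120),(35,255,255));m[:55]=0;m[135:]=0;m[:,:280]=0;m[:,375:]=0
ys,xs=np.nonzero(m);print(xs.min(),xs.max(),ys.min(),ys.max())
o=crop(i,285,50,90,90,6)
# bright wide-view: tri with top grease centroid
for x,y in [(.511,.313),(.509,.3105)]:
  for R,z in [(.032,.026),(.029,.026),(.029,.012)]:
    for a in np.linspace(0,2*np.pi,40):
        u=proj(c,(x+R*np.cos(a),y+R*np.sin(a),z),True); cv2.circle(o,(int((u[0]-285+.5)*6),int((u[1]-50+.5)*6)),1,(0,0,255) if x==.511 else (255,0,0),-1)
cv2.imwrite("pics/w6c.png",o)
E
```

```text
299 353 69 134
```

View pics/w6c.png

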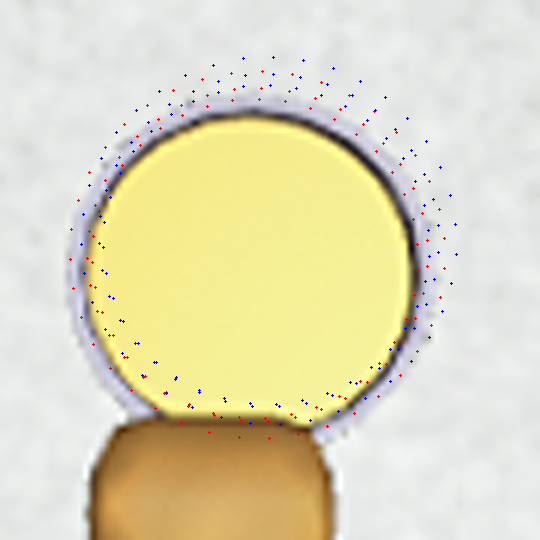

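```bash
python3 - <<'E'
from h import *
from scipy.optimize import least_squares
d=np.load("w6.npz");c=dict(intrinsics=d["K"],pose=d["P"])
g=lambda x,y:((x+.5)/6-.5+285,(y+.5)/6-.5+50)
q=[(72,270),(432,265),(252,93),(98,370),(405,370)]
for z in (.026,):
    P=np.array([atz(wray(c,g(*a)),z)[:2] for a in q])
    r=least_squares(lambda v:np.hypot(*(P-v[:2]).T)-v[2],[.51,.31,.032]);print(z,r.x,r.fun)
p=wray(c,proj(c,(r.x[0],r.x[1],.026),True))
# top view: grease/inner-rim
i=cv2.imread("pics/top0.png");t=vision.get_calibration("top")
hsv=cv2.cvtColor(i,cv2.COLOR_BGR2HSV);m=cv2.inRange(hsv,(10,60,80),(35,255,255));m[:,:170]=0;m[:,230:]=0;m[:170]=0;m[240:]=0
ys,xs=np.nonzero(m);print(xs.mean(),ys.mean(),atz(ray(t,(xs.mean(),ys.mean())),.019))
print("proj top of fit",proj(t,(r.x[0],r.x[1],.026)))
E
```

```text
0.026 [0.51201943 0.31612959 0.03102103] [-0.0003527  -0.00022094  0.00021249  0.00025895  0.0001022 ]
196.7984496124031 206.66149870801033 [0.51172103 0.31552875 0.019     ]
proj top of fit [195.63028296 206.02501823]
```

```bash
python3 - <<'E'
from h import *
d=np.load("w6.npz");c=dict(intrinsics=d["K"],pose=d["P"])
M=np.array([.5213,.4048,.1913])
# grasp axis point: brush axis .0206 above TCP ; tail 85 behind at angle th
for th in (25,28,31,34,37,40):
    a=np.radians(th); 
    res=[]
    for s in(-.006,.006):
        # top face tail corners
        p=M+np.array([s,-.085*np.cos(a)+.0045*np.sin(a),.0206+.085*np.sin(a)+.0045*np.cos(a)]); res.append(proj(c,p,True))
    q=M+np.array([0,.040*np.cos(a)+.0045*np.sin(a),.0206-.040*np.sin(a)+.0045*np.cos(a)])
    print(th,res[0].round(1),res[1].round(1),"joint",proj(c,q,True).round(1))
E
```

```text
25 [337.4 109.1] [298.1 110. ] joint [322.1 310.1]
28 [338.3 116.6] [297.5 117.5] joint [322.1 307.1]
31 [339.3 125.4] [296.9 126.3] joint [322.  304.1]
34 [340.3 135.6] [296.3 136.5] joint [321.9 301.1]
37 [341.4 147.3] [295.7 148.3] joint [321.9 298. ]
40 [342.4 160.4] [295.2 161.5] joint [321.8 294.9]
```

```bash
python3 - <<'E'
from h import *
i=cv2.imread("pics/w6.png");cv2.imwrite("pics/w6d.png",crop(i,270,100,100,230,2.6))
E
```

```text
(no output)
```

View pics/w6d.png

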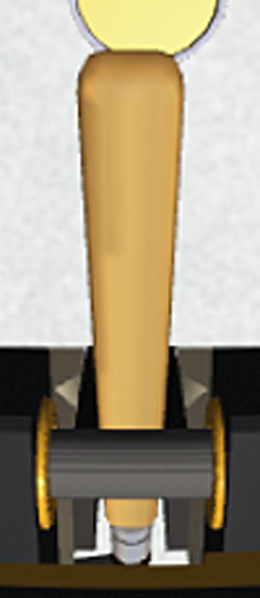

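```bash
python3 -m handwheel '[[[-0.05,-0.7,0,0],[-0.05,-0.9,0,0],[-0.05,-0.9,0,0],[0,-0.8,-0.5,0],[0,-0.25,-0.8,0],[0,0,-0.8,0],[0,0,0,0]]]'
python3 - <<'E'
from h import *
s,M=pose();print(s['tcp_pos'],np.degrees(np.arctan2(M[1,2],M[0,2])),M.round(3)[:,0])
cv2.imwrite("pics/s7.png",vision.capture("scene"));cv2.imwrite("pics/t7.png",vision.capture("top"))
cv2.imwrite("pics/m7.png",np.hstack([crop(bright(cv2.imread("pics/s7.png")),380,140,100,120,4),crop(bright(cv2.imread("pics/t7.png")),150,140,100,120,4)]))
E
```

```text
time_s: 11.05
tcp_pos: [0.5146, 0.2449, 0.1091]
eef_rot: [-79.5, 89.1, 98.7]
contact_force: [-0.8, -0.4, -0.4]
gripper_width: 0.0119
[0.5146407  0.24494182 0.10905389] 178.25217911869584 [-0.002  0.016 -1.   ]
```

View pics/m7.png

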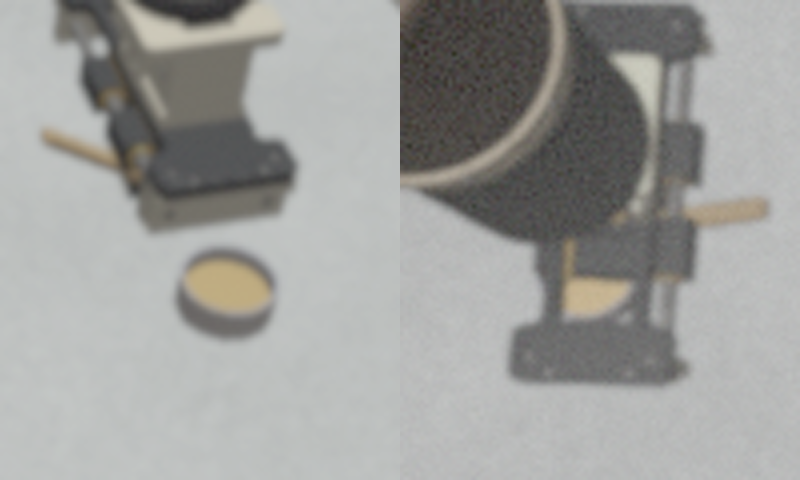

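```bash
python3 - <<'E'
from h import *
ct=vision.get_calibration("top");cs=vision.get_calibration("scene")
a=((765-400+.5)/4-.5+150,(208.5)/4-.5+140);b=(48.5/4-.5+380,135.5/4-.5+140)
p,e=tri([ray(ct,a),ray(cs,b)]);print(p,e)
t=np.array([.5146,.2449,.109]);print(p-t, np.degrees(np.arctan2(p[2]-t[2]-.0206,t[1]-p[1])))
E
```

```text
[0.51416663 0.17500049 0.17465491] [0.00123243 0.00123243]
[-0.00043337 -0.06989951  0.06565491] 32.80448603166526
```

```bash
python3 -m handwheel '[[[-0.1,0.4,-0.3,0.2],[0,0,-0.3,0],[0,0,-0.3,0],[0,0,0,0]]]'
python3 - <<'E'
from h import *
s,M=pose();print(s['tcp_pos'],np.degrees(np.arctan2(M[1,2],M[0,2])),M.round(3)[:,0])
E
```

```text
time_s: 11.55
tcp_pos: [0.5155, 0.2675, 0.0802]
eef_rot: [-109.4, 88.5, 70.1]
contact_force: [-0.3, -0.5, 0.2]
gripper_width: 0.0117
[0.51550179 0.26748196 0.08023042] 179.5330807450877 [ 0.009  0.025 -1.   ]
```

```bash
python3 -m handwheel '[[[-0.08,-0.14,-0.25,0],[0,0,-0.25,0],[0,0,-0.15,0],[0,0,0,0]]]'
python3 - <<'E'
from h import *
s,M=pose();print(s['tcp_pos'],np.degrees(np.arctan2(M[1,2],M[0,2])),M.round(3)[:,0])
E
```

```text
time_s: 11.95
tcp_pos: [0.5119, 0.2615, 0.0522]
eef_rot: [-109.5, 88.5, 70.1]
contact_force: [-0.6, 1.3, -0.4]
gripper_width: 0.0119
[0.51189926 0.26145234 0.05215157] 179.5658542840419 [ 0.009  0.025 -1.   ]
```

```bash
python3 -m handwheel '[[[0,0,-0.2,0],[0,0,-0.2,0],[0,0,0,0]]]'
python3 - <<'E'
from h import *
s,M=pose();print(s['tcp_pos'],M.round(3)[:,0],s['contact_force'])
cv2.imwrite("pics/s8.png",vision.capture("scene"));cv2.imwrite("pics/w8.png",vision.capture("wrist"))
cv2.imwrite("pics/m8.png",crop(bright(cv2.imread("pics/s8.png")),380,150,100,100,6))
E
```

```text
time_s: 12.25
tcp_pos: [0.5122, 0.2615, 0.0349]
eef_rot: [-110.0, 88.5, 69.5]
contact_force: [-0.2, -0.3, 0.1]
gripper_width: 0.0118
[0.51222405 0.26146677 0.03491971] [ 0.009  0.025 -1.   ] [-0.18736852 -0.31384543  0.10626179]
```

View pics/m8.png

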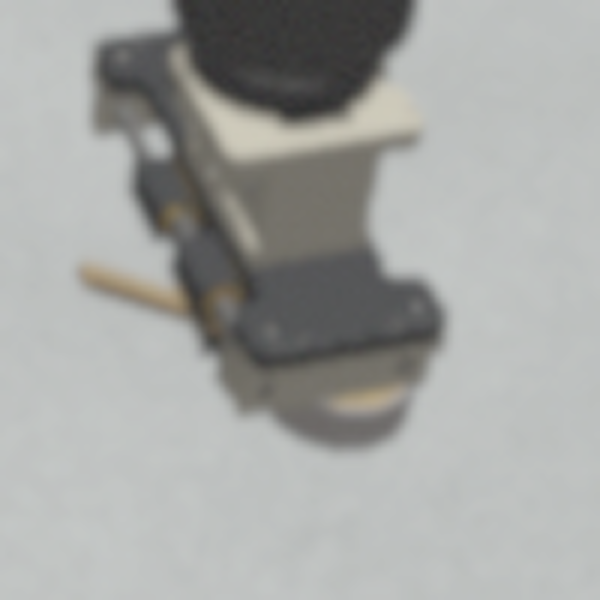

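View pics/w8.png

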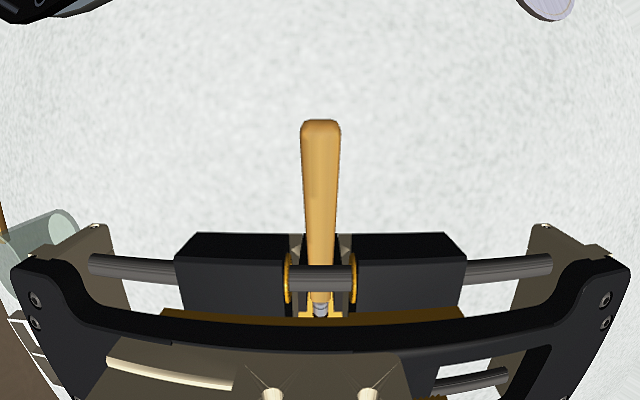

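```bash
python3 -m handwheel '[[[0,0,-0.08,0],[0,0,-0.04,0],[0,0,0,0]]]'
python3 - <<'E'
from h import *
s,M=pose();print(s['tcp_pos'],M.round(3)[:,0],s['contact_force'])
cv2.imwrite("pics/w9.png",vision.capture("wrist"))
cv2.imwrite("pics/w9c.png",crop(cv2.imread("pics/w9.png"),280,270,80,60,8))
E
```

```text
time_s: 12.65
tcp_pos: [0.5131, 0.2623, 0.0314]
eef_rot: [-112.6, 88.4, 66.9]
contact_force: [-0.5, -0.4, -0.4]
gripper_width: 0.0115
[0.51312629 0.26225642 0.03138299] [ 0.011  0.026 -1.   ] [-0.50309193 -0.37961326 -0.44960252]
```

View pics/w9c.png

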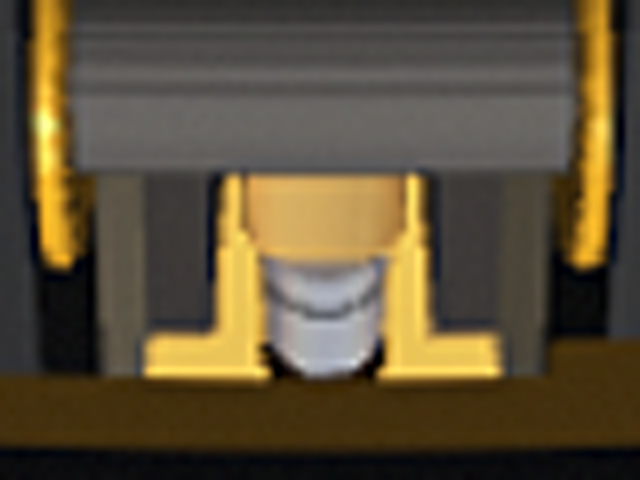

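```bash
python3 -m handwheel '[[[-0.02,0,-0.07,0],[0,0,0,0],[0,0,0,0],[0,0,0,0]]]'
python3 - <<'E'
from h import *
s,M=pose();print(s['tcp_pos'],M.round(3)[:,0],s['contact_force'])
E
```

```text
time_s: 13.1
tcp_pos: [0.5124, 0.2624, 0.0288]
eef_rot: [-113.2, 88.3, 66.4]
contact_force: [-0.4, 0.8, -1.0]
gripper_width: 0.0124
[0.51239238 0.26243404 0.02877906] [ 0.012  0.027 -1.   ] [-0.38490942  0.80635784 -0.95081286]
```

```bash
python3 -m handwheel '[[[0,0,0.5,0],[0,0,0.9,0],[0,0,0.9,0],[0,0,0.9,0],[0,0,0.9,0],[-0.1,-0.3,0.3,-0.6],[-0.1,-0.4,0,-1],[-0.1,-0.4,0,-1]]]'
python3 -m handwheel '[[[-0.1,-0.4,0,-1],[-0.1,-0.4,0,-1],[-0.1,-0.4,0,-1],[-0.1,-0.4,0,-1],[-0.1,-0.4,0,-1],[-0.1,-0.4,0,-1],[-0.1,-0.4,0,-1],[-0.1,-0.4,0,-1]]]'
python3 -m handwheel '[[[-0.1,-0.4,0,-1],[-0.1,-0.4,0,-1],[-0.1,-0.4,0,-1],[-0.1,-0.4,0,-1],[-0.1,-0.4,0,-1],[0,0,0,0]]]'
python3 - <<'E'
from h import *
s,M=pose();print(s['tcp_pos'],np.degrees(np.arctan2(M[1,2],M[0,2])),M.round(3)[:,0],s['joints'].round(1))
for n in("scene","top","wrist"):cv2.imwrite(f"pics/{n}10.png",vision.capture(n))
E
```

```text
time_s: 13.9
tcp_pos: [0.4992, 0.2172, 0.2121]
eef_rot: [-111.7, 88.4, 54.7]
contact_force: [0.1, -0.2, -0.9]
gripper_width: 0.0121
time_s: 14.7
tcp_pos: [0.4649, 0.0838, 0.2137]
eef_rot: [-110.5, 88.1, 14.1]
contact_force: [-0.5, -0.7, -0.3]
gripper_width: 0.0122
time_s: 15.3
tcp_pos: [0.4424, -0.0008, 0.2146]
eef_rot: [-108.0, 88.1, -9.6]
contact_force: [0.7, -0.4, -0.2]
gripper_width: 0.0116
[ 0.44242186 -0.00082181  0.21458217] 98.35062842680145 [ 0.033 -0.006 -0.999] [  26.7   -2.9  -30.     1.3  -61.3 -108.9]
```

View pics/scene10.png

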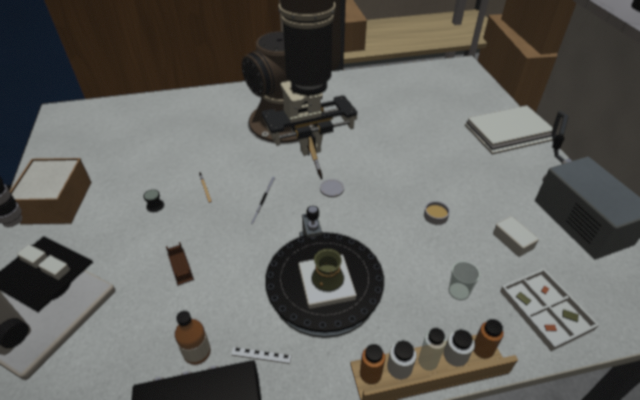

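View pics/top10.png

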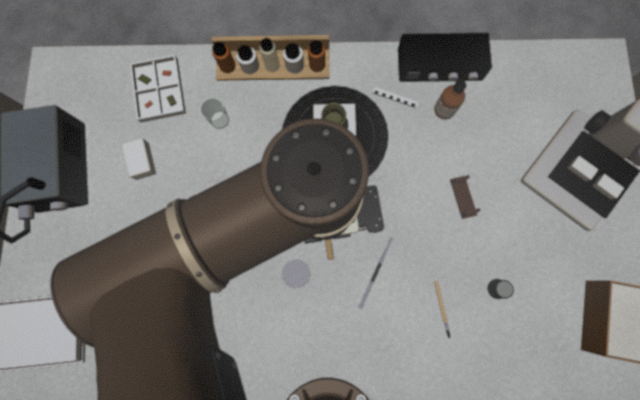

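View pics/wrist10.png

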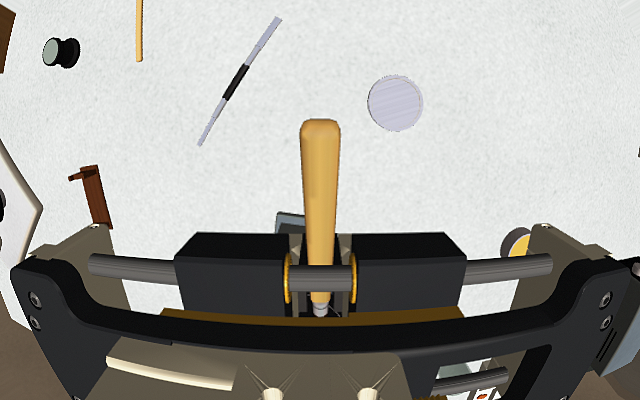

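```bash
python3 - <<'E'
from h import *
cv2.imwrite("pics/s10c.png",np.hstack([crop(bright(cv2.imread("pics/scene10.png")),290,120,60,80,6),crop(bright(cv2.imread("pics/scene10.png")),285,195,60,80,6)]))
s,M=pose();t=s['tcp_pos'];cs=vision.get_calibration("scene")
g=t-0.0206*M[:,0]; y=M[:,2]; 
f=np.cross([0,0,1],y);f=-f if f[0]<0 else f
for th in range(22,42,3):
    a=np.radians(th);p=g+.085*(np.cos(a)*f-np.sin(a)*np.array([0,0,1]));q=g+.040*(np.cos(a)*f-np.sin(a)*np.array([0,0,1])); print(th,p.round(4),((proj(cs,p)-[290,120]+.5)*6).round(1),((proj(cs,q)-[290,120]+.5)*6).round(1))
E
```

```text
22 [0.5205 0.0125 0.2034] [200.8 339.7] [160.1 236.2]
25 [0.5188 0.0123 0.1993] [199.1 345.1] [159.4 238.9]
28 [0.5168 0.012  0.1954] [197.1 349.8] [158.5 241.3]
31 [0.5146 0.0116 0.1915] [194.9 353.9] [157.6 243.4]
34 [0.5123 0.0113 0.1877] [192.6 357.4] [156.6 245.3]
37 [0.5097 0.0109 0.1841] [190.1 360.3] [155.4 246.9]
40 [0.507  0.0105 0.1806] [187.4 362.6] [154.3 248.2]
```

View pics/s10c.png

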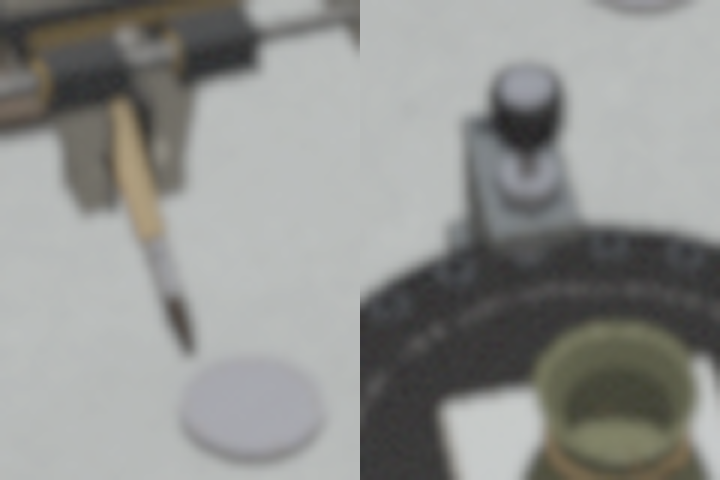

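```bash
python3 - <<'E'
from h import *
d=np.load("w4.npz");c=dict(intrinsics=d["K"],pose=d["P"])
ct=vision.get_calibration("top");cs=vision.get_calibration("scene")
w=wray(c,(272.2,77.9));print(atz(w,.15))
T=ray(ct,(180.5/5-.5+300,112.5/5-.5+150));S=ray(cs,(165.5/5-.5+280,97.5/5-.5+190))
for R in ([w,T],[w,S],[w,T,S]): print(tri(R))
# bush/shank in scene: point on axis z=.104..126 
for z in(.104,.115,.126,.15): print(z,((proj(cs,(.560,-.0215,z))-[285,195]+.5)*6))
E
```

```text
[ 0.55958612 -0.0223246   0.15      ]
(array([ 0.55916076, -0.02226896,  0.15468025]), array([0.00046029, 0.00046029]))
(array([ 0.56028994, -0.02121963,  0.1474478 ]), array([0.0013819, 0.0013819]))
(array([ 0.56075385, -0.02174124,  0.14801717]), array([0.00116434, 0.00108356, 0.00180449]))
0.104 [165.63208486 166.40961804]
0.115 [165.21559116 146.58155005]
0.126 [164.79290201 126.45853474]
0.15 [163.84848639  81.49762222]
```

```bash
python3 -m handwheel '[[[0,-0.25,-0.5,-0.85],[0,-0.25,-0.5,-0.85],[0.2,0,-0.5,0],[0.2,0,-0.3,0],[0,0,0,0]]]'
python3 - <<'E'
from h import *
s,M=pose();print(s['tcp_pos'],np.degrees(np.arctan2(M[1,2],M[0,2])),M.round(3)[:,0],s['joints'].round(1))
for n in("scene","top","wrist"):cv2.imwrite(f"pics/{n}11.png",vision.capture(n))
cv2.imwrite("pics/s11c.png",crop(bright(cv2.imread("pics/scene11.png")),265,150,90,80,7))
t=s['tcp_pos'];cs=vision.get_calibration("scene")
g=t-0.0206*M[:,0]; y=M[:,2]; f=np.cross([0,0,1],y);f=-f if f[0]<0 else f
for th in (28,31,34):
    a=np.radians(th);p=g+.085*(np.cos(a)*f-np.sin(a)*np.array([0,0,1]));q=g+.040*(np.cos(a)*f-np.sin(a)*np.array([0,0,1])); print(th,p.round(4),((proj(cs,p)-[265,150]+.5)*7).round(1),((proj(cs,q)-[265,150]+.5)*7).round(1))
E
```

```text
time_s: 15.95
tcp_pos: [0.4618, -0.0167, 0.1414]
eef_rot: [-104.3, 87.8, -13.9]
contact_force: [-0.2, 0.6, 0.4]
gripper_width: 0.0118
[ 0.46182326 -0.01669887  0.1414144 ] 90.41005525028336 [ 0.037 -0.009 -0.999] [  23.6    3.4  -34.5    1.7  -50.4 -114.3]
28 [ 0.5361 -0.016   0.1221] [334.1 416.4] [307.9 288. ]
31 [ 0.5339 -0.016   0.1182] [332.9 420. ] [307.4 289.9]
34 [ 0.5315 -0.016   0.1145] [331.5 422.9] [306.8 291.5]
```

View pics/s11c.png

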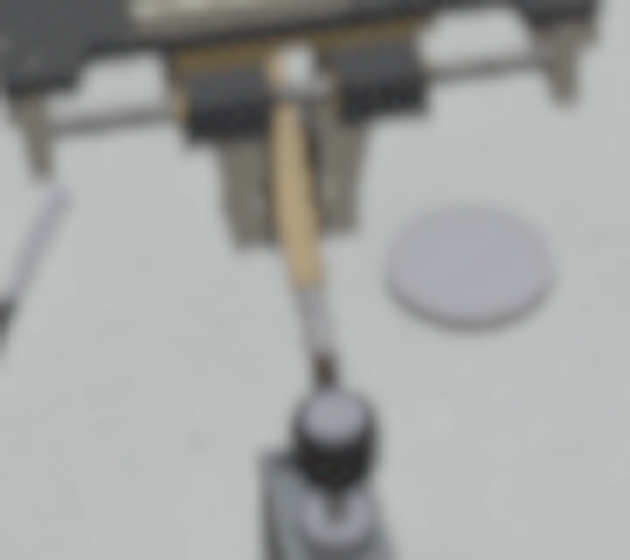

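```bash
python3 -m handwheel '[[[0,-0.13,-0.1,-0.05],[0.15,0,0,0],[0,0,0,0]]]'
python3 - <<'E'
from h import *
s,M=pose();print(s['tcp_pos'],np.degrees(np.arctan2(M[1,2],M[0,2])),M.round(3)[:,0])
t=s['tcp_pos']
g=t-0.0206*M[:,0]; y=M[:,2]; f=np.cross([0,0,1],y);f=-f if f[0]<0 else f
for th in (29,31,33):
    a=np.radians(th);p=g+.085*(np.cos(a)*f-np.sin(a)*np.array([0,0,1]));print(th,p)
E
```

```text
time_s: 16.4
tcp_pos: [0.4692, -0.0214, 0.1412]
eef_rot: [-99.4, 87.5, -9.2]
contact_force: [-0.8, -0.6, -0.1]
gripper_width: 0.0118
[ 0.46921203 -0.02140656  0.14117432] 90.23446912729476 [ 0.043 -0.007 -0.999]
29 [ 0.54266617 -0.02095883  0.12054594]
31 [ 0.54118277 -0.0209649   0.11797652]
33 [ 0.5396106  -0.02097133  0.11546044]
```

```bash
python3 -m handwheel '[[[0,-0.02,-0.15,0],[0.03,0,0,0],[0,0,0,0]]]'
python3 - <<'E'
from h import *
s,M=pose();print(s['tcp_pos'],np.degrees(np.arctan2(M[1,2],M[0,2])),M.round(3)[:,0],s['contact_force'])
E
```

```text
time_s: 16.7
tcp_pos: [0.4708, -0.0223, 0.1352]
eef_rot: [-98.7, 87.5, -8.4]
contact_force: [1.1, 0.2, 0.3]
gripper_width: 0.0118
[ 0.47075637 -0.02232392  0.13516198] 90.21247742058898 [ 0.044 -0.007 -0.999] [1.08462069 0.19269725 0.30490657]
```

```bash
python3 -m handwheel '[[[0.12,0,0.02,0],[0,0,0,0]]]'
python3 -m handwheel '[[[0.08,0,0,0],[0,0,0,0]]]'
python3 -m handwheel '[[[0.06,0,0,0],[0,0,0,0],[0,0,0,0]]]'
python3 - <<'E'
from h import *
s,M=pose();print(s['tcp_pos'],np.degrees(np.arctan2(M[1,2],M[0,2])),M.round(3)[:,0],s['contact_force'],s['moment'])
for n in("scene","wrist"):cv2.imwrite(f"pics/{n}12.png",vision.capture(n))
cv2.imwrite("pics/s12c.png",crop(bright(cv2.imread("pics/scene12.png")),265,150,90,80,7))
E
```

```text
time_s: 16.9
tcp_pos: [0.4759, -0.0223, 0.1361]
eef_rot: [-98.7, 87.4, -8.5]
contact_force: [0.2, 0.2, 0.6]
gripper_width: 0.0118
time_s: 17.1
tcp_pos: [0.4796, -0.0223, 0.1362]
eef_rot: [-98.7, 87.4, -8.5]
contact_force: [-0.5, 0.1, -1.1]
gripper_width: 0.0119
time_s: 17.4
tcp_pos: [0.4822, -0.0223, 0.1361]
eef_rot: [-98.8, 87.5, -8.6]
contact_force: [0.7, -0.3, -0.7]
gripper_width: 0.0119
[ 0.48221267 -0.02229755  0.13607705] 90.21674599361457 [ 0.044 -0.007 -0.999] [ 0.71989064 -0.30355771 -0.726543  ] [ 0.09039755  0.00526459 -0.0284405 ]
```

View pics/s12c.png

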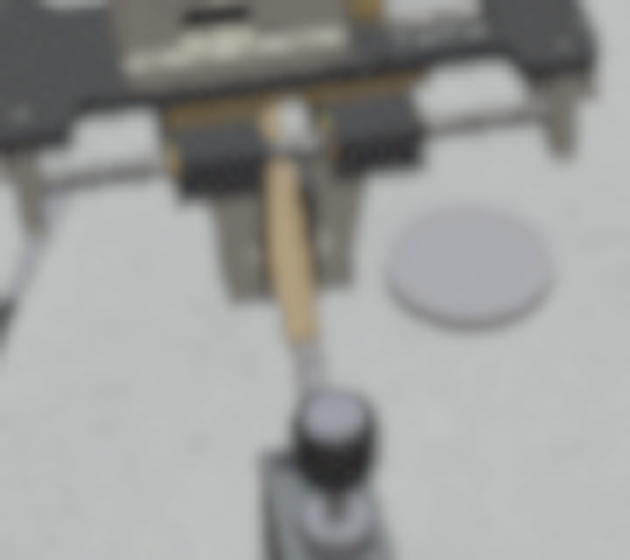

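```bash
python3 -m handwheel '[[[0.06,0,0,0],[0,0,0,0]]]'
python3 -m handwheel '[[[0.06,0,0,0],[0,0,0,0],[0,0,0,0]]]'
python3 - <<'E'
from h import *
s,M=pose();print(s['tcp_pos'],np.degrees(np.arctan2(M[1,2],M[0,2])),M.round(3)[:,0],s['contact_force'],s['moment'])
for n in("scene","wrist"):cv2.imwrite(f"pics/{n}13.png",vision.capture(n))
t=s['tcp_pos'];cs=vision.get_calibration("scene")
g=t-0.0206*M[:,0]; y=M[:,2]; f=np.cross([0,0,1],y);f=-f if f[0]<0 else f
for th in (28,31,34):
    a=np.radians(th);p=g+.085*(np.cos(a)*f-np.sin(a)*np.array([0,0,1]));q=g+.040*(np.cos(a)*f-np.sin(a)*np.array([0,0,1])); print(th,p.round(4),((proj(cs,p)-[265,150]+.5)*7).round(1),((proj(cs,q)-[265,150]+.5)*7).round(1))
cv2.imwrite("pics/s13c.png",np.vstack([crop(bright(cv2.imread("pics/scene13.png")),270,165,80,60,8),crop(cv2.imread("pics/wrist13.png"),270,100,80,60,8)])[:590])
E
```

```text
time_s: 17.7
tcp_pos: [0.4832, -0.0227, 0.1357]
eef_rot: [-100.1, 87.6, -9.9]
contact_force: [-1.1, -0.5, -0.0]
gripper_width: 0.0118
time_s: 18.0
tcp_pos: [0.4837, -0.0233, 0.1348]
eef_rot: [-102.5, 87.8, -12.3]
contact_force: [-0.8, -0.1, -0.2]
gripper_width: 0.0119
[ 0.48372826 -0.02331743  0.13482845] 90.16079688287196 [ 0.037 -0.008 -0.999] [-0.80799787 -0.07052807 -0.22766268] [0.00459706 0.56667645 0.00682736]
28 [ 0.558  -0.0229  0.1155] [327.1 481.3] [301.2 350.6]
31 [ 0.5558 -0.0229  0.1116] [325.9 484.6] [300.7 352.4]
34 [ 0.5534 -0.023   0.1079] [324.6 487.3] [300.1 353.9]
```

View pics/s13c.png

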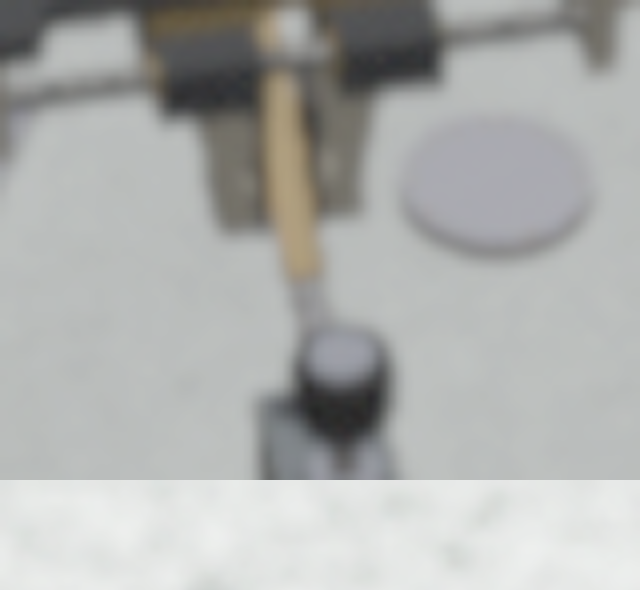

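```bash
python3 -m handwheel '[[[0.05,0.02,0.06,0],[0.04,0,0,0],[0,0,0,0]]]'
python3 - <<'E'
from h import *
s,M=pose();print(s['tcp_pos'],M.round(3)[:,0],s['contact_force'],s['moment'])
E
```

```text
time_s: 18.4
tcp_pos: [0.4861, -0.023, 0.1372]
eef_rot: [-104.9, 88.0, -14.8]
contact_force: [-1.2, -0.9, -1.4]
gripper_width: 0.0119
[ 0.48612386 -0.02303855  0.13715797] [ 0.034 -0.009 -0.999] [-1.18774899 -0.9084001  -1.38535638] [-0.30308278  0.66314244 -0.0772076 ]
```

```bash
python3 - <<'E'
from h import *
for n in("scene","wrist"):cv2.imwrite(f"pics/{n}14.png",vision.capture(n))
a=crop(cv2.imread("pics/wrist14.png"),270,110,100,215,2.7)
b=crop(cv2.imread("pics/wrist10.png"),270,110,100,215,2.7)
c=crop(bright(cv2.imread("pics/scene14.png")),285,165,50,107,5.42)
h=min(a.shape[0],c.shape[0]);cv2.imwrite("pics/s14c.png",np.hstack([b[:h],a[:h],c[:h,:255]]))
E
```

```text
(no output)
```

View pics/s14c.png

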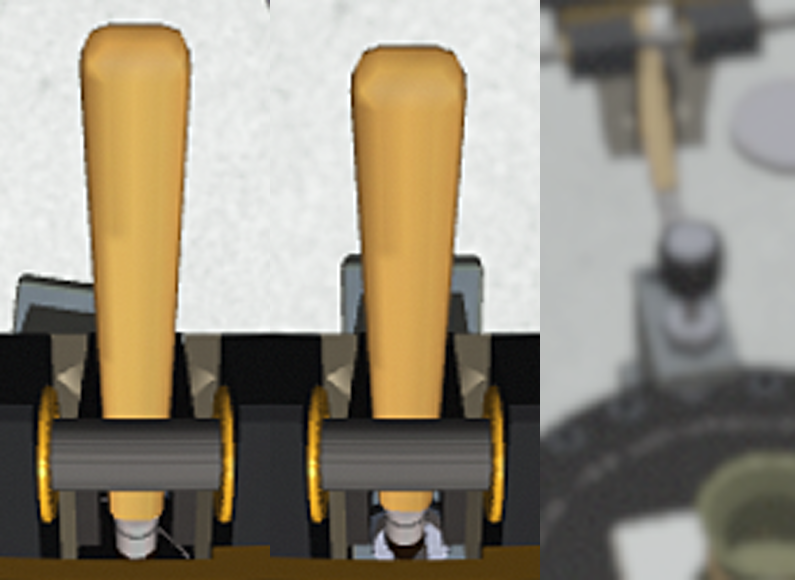

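```bash
python3 - <<'E'
from h import *
cv2.imwrite("pics/w14z.png",crop(cv2.imread("pics/wrist14.png"),290,280,60,45,12))
E
```

```text
(no output)
```

View pics/w14z.png

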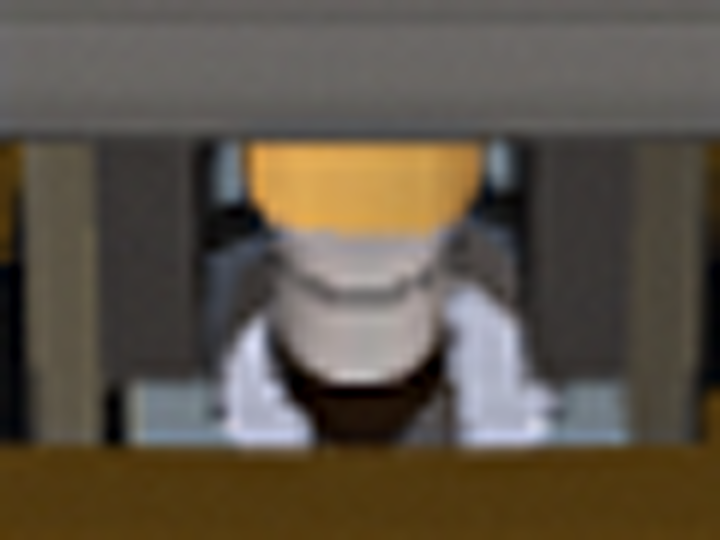

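```bash
python3 -m handwheel '[[[-0.15,0,0,0],[0,0.04,0.08,0],[0,0,0,0]]]'
python3 - <<'E'
from h import *
s,M=pose();print(s['tcp_pos'],M.round(3)[:,0],s['contact_force'],s['moment'])
E
```

```text
time_s: 18.8
tcp_pos: [0.4821, -0.0204, 0.1417]
eef_rot: [-101.1, 87.7, -10.9]
contact_force: [0.5, 0.1, -1.3]
gripper_width: 0.0121
[ 0.48214741 -0.02043156  0.14168262] [ 0.04  -0.008 -0.999] [ 0.4782698   0.14714968 -1.27810733] [ 0.10183678 -0.0140072   0.0358146 ]
```

```bash
python3 -m handwheel '[[[0.08,-0.03,0,0],[0,0,0,0]]]'
python3 -m handwheel '[[[0.06,0,0,0],[0,0,0,0],[0,0,0,0]]]'
python3 - <<'E'
from h import *
s,M=pose();print(s['tcp_pos'],M.round(3)[:,0],s['contact_force'],s['moment'])
cv2.imwrite("pics/wrist15.png",vision.capture("wrist"))
cv2.imwrite("pics/w15z.png",crop(cv2.imread("pics/wrist15.png"),290,110,60,215,2.7))
cv2.imwrite("pics/w15z.png",crop(cv2.imread("pics/wrist15.png"),290,280,60,45,12))
E
```

```text
time_s: 19.0
tcp_pos: [0.4855, -0.0214, 0.1419]
eef_rot: [-100.4, 87.7, -10.2]
contact_force: [-1.3, 1.0, -2.3]
gripper_width: 0.0115
time_s: 19.3
tcp_pos: [0.4867, -0.0217, 0.1411]
eef_rot: [-102.1, 87.8, -11.9]
contact_force: [-1.5, 0.2, 0.5]
gripper_width: 0.0115
[ 0.48672263 -0.02174849  0.14111843] [ 0.037 -0.008 -0.999] [-1.53896384  0.15638079  0.5198643 ] [0.28431814 0.85051694 0.02139953]
```

View pics/w15z.png

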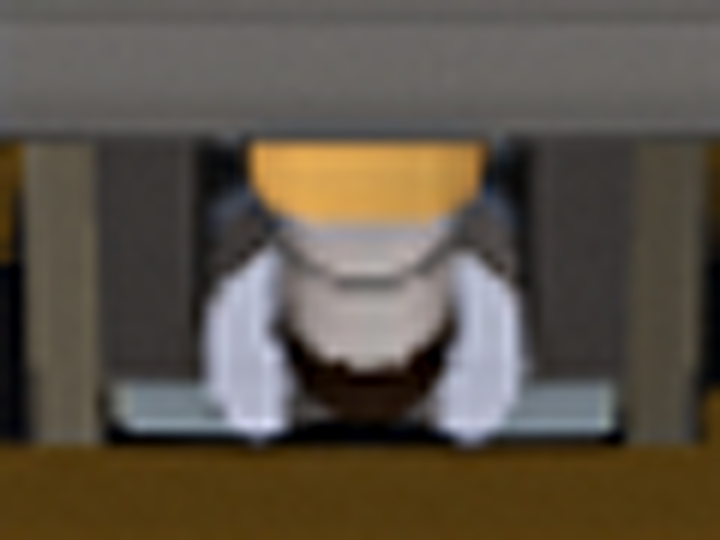

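```bash
python3 -m handwheel '[[[-0.4,0,0,0],[-0.8,0,0.1,0],[-0.5,-0.3,0.6,0],[0,-0.8,0.8,0.3],[0.2,-0.9,0.2,0.4],[0.5,-0.9,0,0.4],[0.5,-0.9,0,0.4],[0.5,-0.9,0,0.4]]]'
python3 -m handwheel '[[[0.5,-0.9,0,0.3],[0.5,-0.9,0,0.2],[0.3,-0.9,0,0.1],[0,0,0,0]]]'
python3 - <<'E'
from h import *
s,M=pose();print(s['tcp_pos'],np.degrees(np.arctan2(M[1,2],M[0,2])),M.round(3)[:,0],s['joints'].round(1))
c=vision.get_calibration("wrist")
np.savez("w16.npz",K=c["intrinsics"],P=c["pose"])
for n in("scene","wrist"):cv2.imwrite(f"pics/{n}16.png",vision.capture(n))
E
```

```text
time_s: 20.15
tcp_pos: [0.492, -0.2132, 0.2176]
eef_rot: [-102.0, 86.6, -1.3]
contact_force: [1.8, 1.1, 0.1]
gripper_width: 0.012
time_s: 20.55
tcp_pos: [0.5505, -0.3322, 0.218]
eef_rot: [-105.8, 86.3, -2.1]
contact_force: [-0.9, 0.3, -0.4]
gripper_width: 0.012
[ 0.55053381 -0.33222219  0.21800035] 103.69033222006236 [ 0.065 -0.002 -0.998] [-14.2  15.9  -6.9  -0.9 -63.6 -61.7]
```

View pics/wrist16.png

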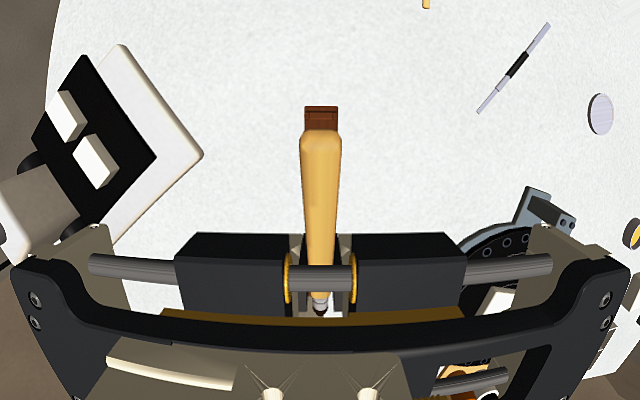

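View pics/scene16.png

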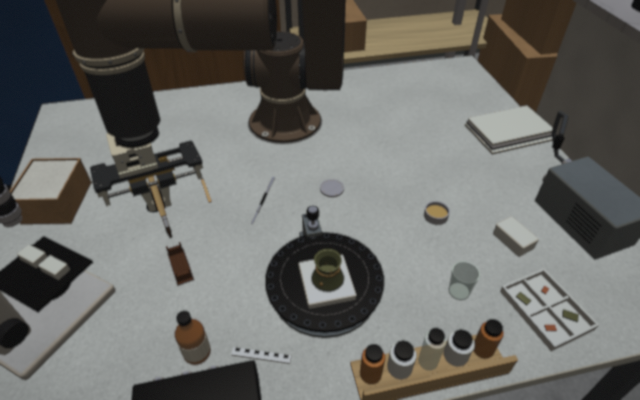

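```bash
python3 -m handwheel '[[[-0.3,-0.07,-0.5,-0.25],[0,0,-0.8,0],[0,0,-0.8,0],[0,0,-0.8,0],[0,0,-0.5,0],[0,0,0,0]]]'
python3 - <<'E'
from h import *
s,M=pose();print(s['tcp_pos'],np.degrees(np.arctan2(M[1,2],M[0,2])),M.round(3)[:,0])
c=vision.get_calibration("wrist")
for n in("scene","wrist"):cv2.imwrite(f"pics/{n}17.png",vision.capture(n))
cv2.imwrite("pics/s17c.png",np.hstack([crop(bright(cv2.imread("pics/scene17.png")),130,200,75,100,5.2),crop(cv2.imread("pics/wrist17.png"),260,80,120,160,3.25)]))
E
```

```text
time_s: 21.25
tcp_pos: [0.5384, -0.3279, 0.0832]
eef_rot: [-107.4, 85.6, -4.7]
contact_force: [-1.2, 0.6, 0.4]
gripper_width: 0.0116
[ 0.53843396 -0.32790204  0.08322862] 102.66938968374325 [ 0.076 -0.006 -0.997]
```

View pics/s17c.png

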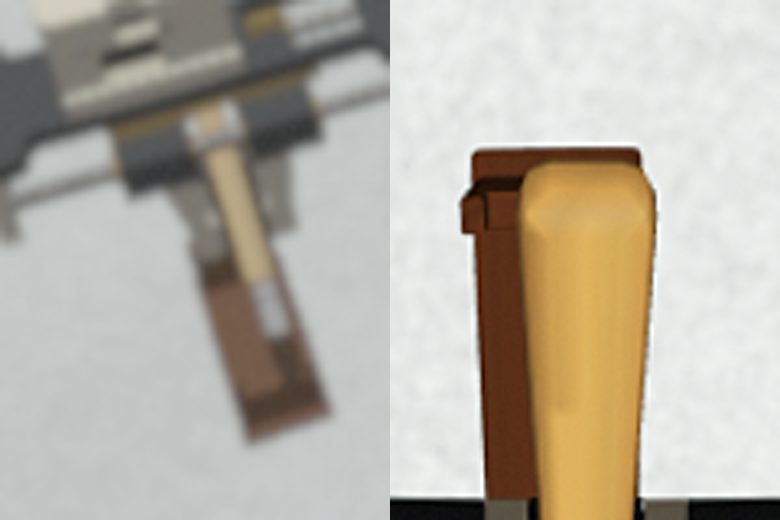

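```bash
python3 -m handwheel '[[[0,-0.22,-0.1,-0.05],[0,-0.03,-0.2,0],[0,0,-0.1,0],[0,0,0,0]]]' 
python3 - <<'E'
from h import *
s,M=pose();print(s['tcp_pos'],np.degrees(np.arctan2(M[1,2],M[0,2])),M.round(3)[:,0],s['moment'])
c=vision.get_calibration("wrist")
for n in("scene","wrist"):cv2.imwrite(f"pics/{n}17.png",vision.capture(n))
cv2.imwrite("pics/s17d.png",np.hstack([crop(bright(cv2.imread("pics/scene17.png")),130,200,75,100,5.2),crop(cv2.imread("pics/wrist17.png"),260,80,120,160,3.25)]))
E
```

```text
time_s: 21.75
tcp_pos: [0.5434, -0.3403, 0.0745]
eef_rot: [-109.8, 84.9, -7.3]
contact_force: [0.3, 0.3, -1.9]
gripper_width: 0.012
[ 0.5434363  -0.34030665  0.07446575] 102.48675475312845 [ 0.088 -0.011 -0.996] [ 0.09077572  0.13448639 -0.03666053]
```

View pics/s17d.png

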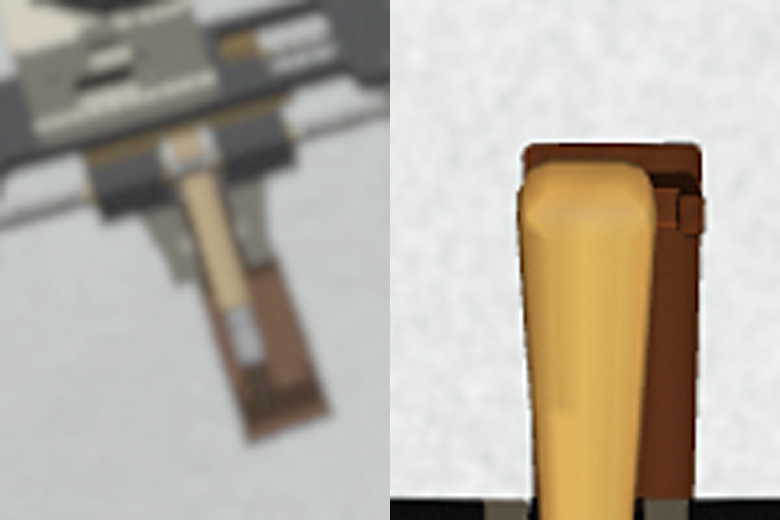

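```bash
python3 -m handwheel '[[[-0.1,0.13,-0.1,0],[0,0,-0.1,0],[0,0,0,0]]]' 
python3 - <<'E'
from h import *
s,M=pose();print(s['tcp_pos'],np.degrees(np.arctan2(M[1,2],M[0,2])),M.round(3)[:,0],s['moment'])
c=vision.get_calibration("wrist")
for n in("scene","wrist"):cv2.imwrite(f"pics/{n}18.png",vision.capture(n))
cv2.imwrite("pics/s18d.png",np.hstack([crop(bright(cv2.imread("pics/scene18.png")),130,200,75,100,5.2),crop(cv2.imread("pics/wrist18.png"),260,80,120,160,3.25)]))
E
```

```text
time_s: 22.15
tcp_pos: [0.5392, -0.3345, 0.0665]
eef_rot: [-109.9, 84.9, -7.3]
contact_force: [0.2, 0.5, 0.1]
gripper_width: 0.0119
[ 0.53919019 -0.33452882  0.06649221] 102.49201824212524 [ 0.088 -0.011 -0.996] [ 0.11000171  0.18865682 -0.02280144]
```

View pics/s18d.png

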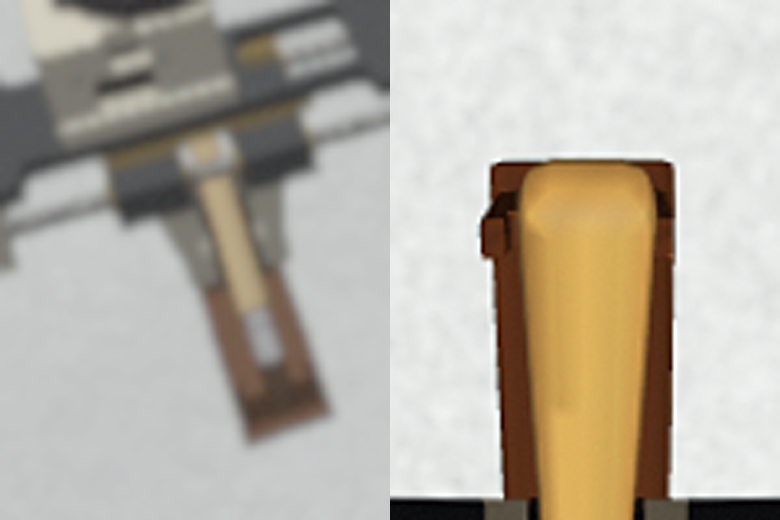

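```bash
python3 -m handwheel '[[[0,-0.02,-0.15,0],[0,0,-0.2,0],[0,0,-0.15,0],[0,0,0,0]]]' 
python3 -m handwheel '[[[0,0,-0.15,0],[0,0,-0.15,0],[0,0,0,0]]]' 
python3 - <<'E'
from h import *
s,M=pose();print(s['tcp_pos'],np.degrees(np.arctan2(M[1,2],M[0,2])),M.round(3)[:,0],s['moment'])
c=vision.get_calibration("wrist")
for n in("scene","wrist"):cv2.imwrite(f"pics/{n}19.png",vision.capture(n))
cv2.imwrite("pics/s19d.png",np.hstack([crop(bright(cv2.imread("pics/scene19.png")),130,200,75,100,5.2),crop(cv2.imread("pics/wrist19.png"),260,80,120,160,3.25)]))
E
```

```text
time_s: 22.65
tcp_pos: [0.5396, -0.3356, 0.0452]
eef_rot: [-110.0, 84.9, -7.4]
contact_force: [0.1, 0.4, -0.6]
gripper_width: 0.0123
time_s: 22.95
tcp_pos: [0.5408, -0.336, 0.0325]
eef_rot: [-110.3, 84.8, -7.7]
contact_force: [0.9, -0.1, 0.3]
gripper_width: 0.0118
[ 0.54076282 -0.33595147  0.03248296] 102.5121862727952 [ 0.091 -0.012 -0.996] [ 0.20083801 -0.1751392   0.00787704]
```

View pics/s19d.png

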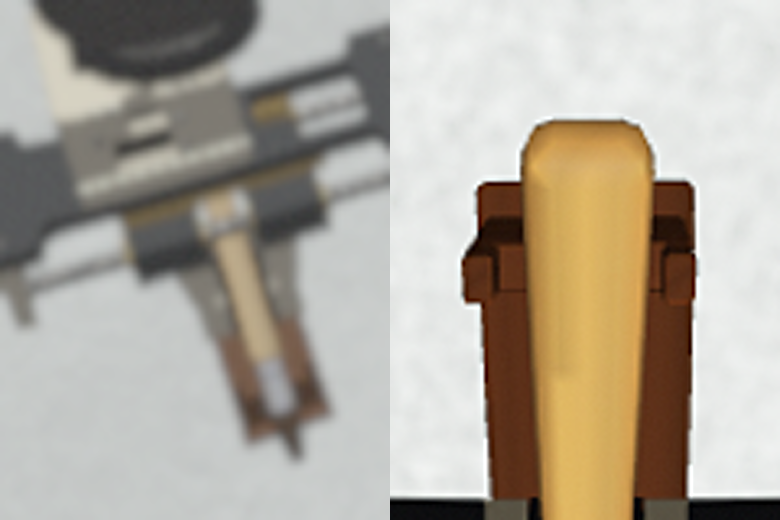

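```bash
python3 -m handwheel '[[[-0.03,0.02,-0.15,0],[0,0,-0.15,0],[0,0,0,0]]]' 
python3 -m handwheel '[[[0,0,-0.1,0],[0,0,-0.08,0],[0,0,0,0]]]' 
python3 - <<'E'
from h import *
s,M=pose();print(s['tcp_pos'],np.degrees(np.arctan2(M[1,2],M[0,2])),M.round(3)[:,0],s['moment'])
c=vision.get_calibration("wrist")
for n in("scene","wrist"):cv2.imwrite(f"pics/{n}20.png",vision.capture(n))
cv2.imwrite("pics/s20d.png",np.hstack([crop(bright(cv2.imread("pics/scene20.png")),130,200,75,100,5.2),crop(cv2.imread("pics/wrist20.png"),260,80,120,160,3.25)]))
E
```

```text
time_s: 23.35
tcp_pos: [0.5401, -0.3355, 0.0212]
eef_rot: [-110.7, 84.6, -8.1]
contact_force: [0.4, 0.7, 0.4]
gripper_width: 0.0119
time_s: 23.65
tcp_pos: [0.5399, -0.3357, 0.0135]
eef_rot: [-110.8, 84.7, -8.2]
contact_force: [1.2, 0.5, 2.2]
gripper_width: 0.0117
[ 0.53986193 -0.33565008  0.01349011] 102.52154663242221 [ 0.092 -0.013 -0.996] [ 0.09775373 -0.21403852  0.01680237]
```

View pics/s20d.png

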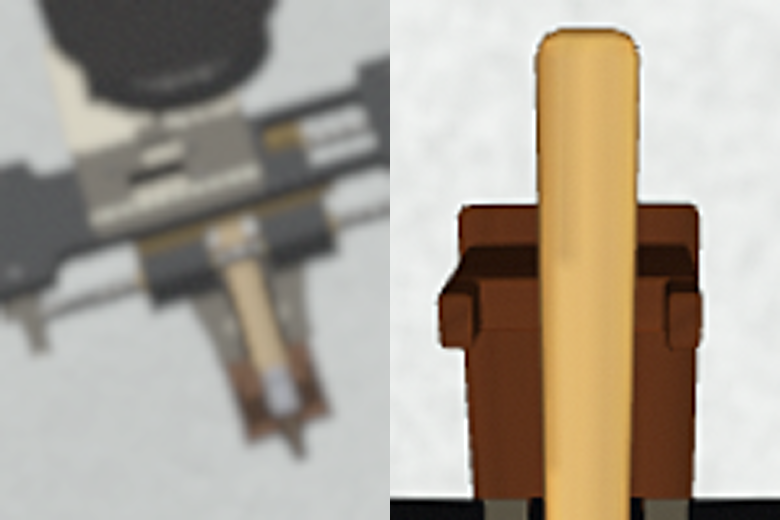

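```bash
python3 -m handwheel '[[[0,0,-0.06,0],[0,0,0,0]]]' 
python3 -m handwheel '[[[0,0,0,0],[0,0,0,0],[0,0,0,0],[0,0,0,0]]]' 40 20
python3 -m handwheel '[[[0,0,0.3,0],[0,0,0.7,0],[0,0,0.9,0],[0,0,0.9,0],[0,0,0.9,0],[0,0,0.8,0],[0,0,0,0]]]'
python3 - <<'E'
from h import *
s,M=pose();print(s['tcp_pos'],np.degrees(np.arctan2(M[1,2],M[0,2])),M.round(3)[:,0],s['moment'])
c=vision.get_calibration("wrist")
np.savez("w21.npz",K=c["intrinsics"],P=c["pose"])
for n in("scene","wrist"):cv2.imwrite(f"pics/{n}21.png",vision.capture(n))
E
```

```text
time_s: 23.95
tcp_pos: [0.5397, -0.3357, 0.0113]
eef_rot: [-110.8, 84.7, -8.2]
contact_force: [0.5, -1.4, 1.7]
gripper_width: 0.0118
time_s: 24.35
tcp_pos: [0.5388, -0.3352, 0.0104]
eef_rot: [-110.4, 84.8, -7.8]
contact_force: [0.1, 0.4, 0.2]
gripper_width: 0.0371
time_s: 25.05
tcp_pos: [0.5362, -0.3349, 0.202]
eef_rot: [-111.1, 84.8, -8.5]
contact_force: [0.1, 0.6, 0.1]
gripper_width: 0.04
[ 0.53624221 -0.33488654  0.2019752 ] 102.52927284537887 [ 0.089 -0.013 -0.996] [0.05239133 0.10746656 0.01970892]
```

View pics/wrist21.png

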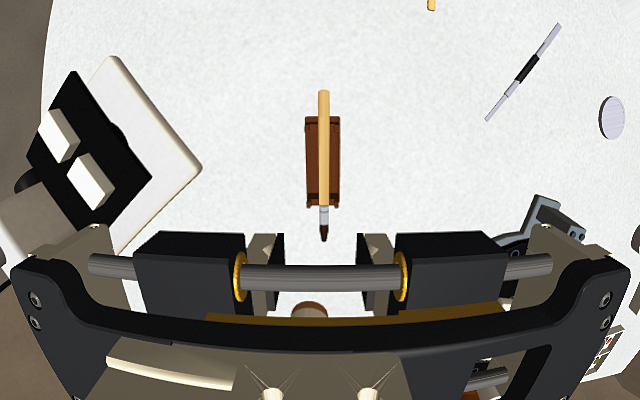

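View pics/scene21.png

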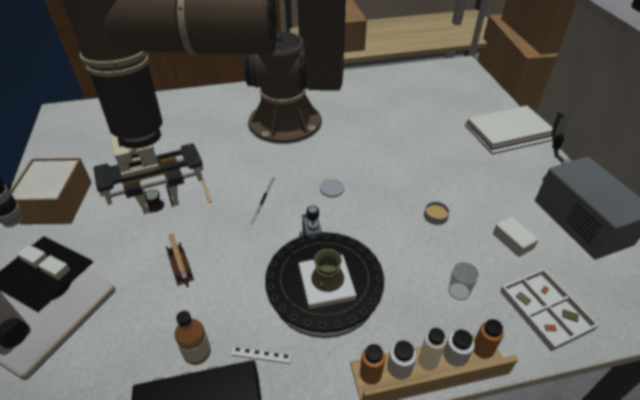

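```bash
python3 -m handwheel '[[[0,0.4,0,-0.2],[0,0.8,0,-0.3],[0,0.8,0,-0.4],[0,0.8,0,-0.4],[0.1,0.8,0,-0.4],[0.1,0.8,0,-0.3],[0.1,0.8,0,-0.3],[0.1,0.8,0,-0.2]]]' 60 20
python3 -m handwheel '[[[0.1,0.8,0,0],[0.1,0.5,0,0],[0,0.2,0,0],[0,0,0,0]]]'
python3 - <<'E'
from h import *
s,M=pose();print(s['tcp_pos'],np.degrees(np.arctan2(M[1,2],M[0,2])),M.round(3)[:,0],s['joints'].round(1))
for n in("scene","wrist"):cv2.imwrite(f"pics/{n}22.png",vision.capture(n))
E
```

```text
time_s: 25.95
tcp_pos: [0.5427, -0.0884, 0.189]
eef_rot: [-111.6, 86.0, -22.5]
contact_force: [0.0, 1.0, 0.7]
gripper_width: 0.0598
time_s: 26.35
tcp_pos: [0.548, -0.023, 0.1851]
eef_rot: [-115.5, 86.4, -26.1]
contact_force: [-0.4, 0.9, -0.1]
gripper_width: 0.0604
[ 0.54798573 -0.02304606  0.18506212] 89.27050147823516 [ 0.057 -0.028 -0.998] [  20.     8.5  -22.8    3.1  -56.3 -112.3]
```

View pics/scene22.png

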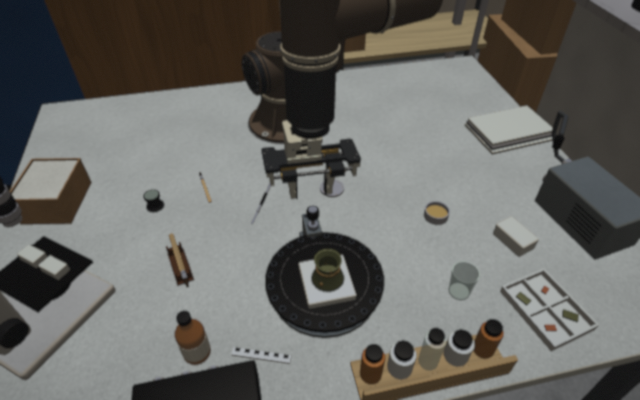

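View pics/wrist22.png

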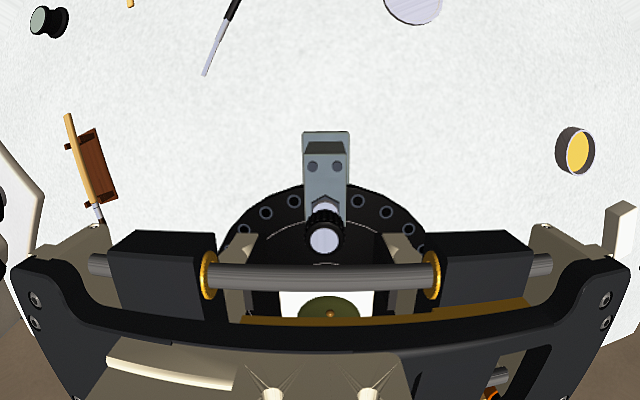

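```bash
python3 - <<'E'
from h import *
c=vision.get_calibration("wrist");s,M=pose()
print(atz(wray(c,(324,240)),.15), proj(c,(.56,-.022,.15),True))
# where projected grasp-axis point
g=s['tcp_pos'];print(proj(c,g-.0188*M[:,0],True))
cv2.imwrite("pics/w22c.png",crop(cv2.imread("pics/wrist22.png"),270,180,100,90,6))
E
```

```text
[ 0.56071363 -0.02137162  0.15      ] [323.06397903 239.06759497]
[317.74615056 264.24231132]
```

View pics/w22c.png

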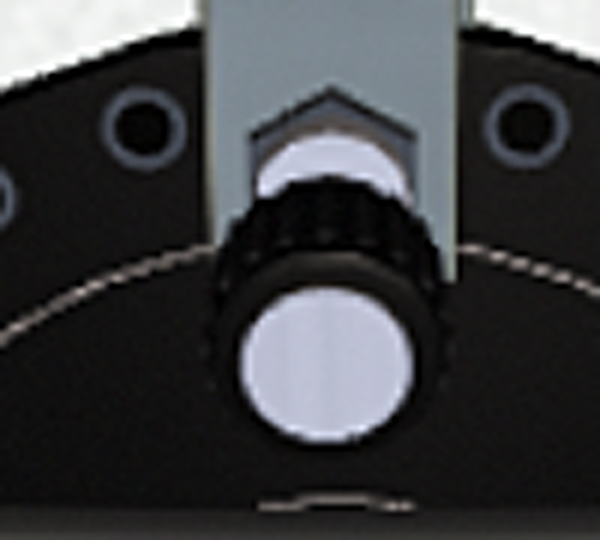

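```bash
python3 -m handwheel '[[[0.3,0.03,-0.2,0],[0.03,0,-0.3,0],[0,0,-0.3,0],[0,0,-0.2,0],[0,0,0,0]]]'
python3 - <<'E'
from h import *
s,M=pose();print(s['tcp_pos'],np.degrees(np.arctan2(M[1,2],M[0,2])),M.round(3)[:,0])
print(s['tcp_pos']-.0188*M[:,0])
E
```

```text
time_s: 26.95
tcp_pos: [0.5607, -0.0265, 0.1405]
eef_rot: [-116.8, 86.5, -27.8]
contact_force: [0.1, 0.4, -0.4]
gripper_width: 0.0605
[ 0.56074372 -0.02653676  0.14047637] 88.93091113440367 [ 0.054 -0.029 -0.998]
[ 0.55972202 -0.02599832  0.15924086]
```

```bash
python3 -m handwheel '[[[0.03,0.1,-0.2,0.1],[0,0.02,-0.2,0],[0,0,-0.12,0],[0,0,0,0]]]'
python3 - <<'E'
from h import *
s,M=pose();print(s['tcp_pos'],np.degrees(np.arctan2(M[1,2],M[0,2])),M.round(3)[:,0])
print(s['tcp_pos']-.0188*M[:,0],s['contact_force'])
cv2.imwrite("pics/w23.png",vision.capture("wrist"));cv2.imwrite("pics/s23.png",vision.capture("scene"))
E
```

```text
time_s: 27.35
tcp_pos: [0.5618, -0.0215, 0.1178]
eef_rot: [-117.0, 86.5, -27.5]
contact_force: [-0.3, 0.2, -0.3]
gripper_width: 0.06
[ 0.56180431 -0.02149321  0.1177773 ] 89.47823511605769 [ 0.054 -0.028 -0.998]
[ 0.56078208 -0.02096063  0.13654193] [-0.33071644  0.16243735 -0.32823622]
```

View pics/w23.png

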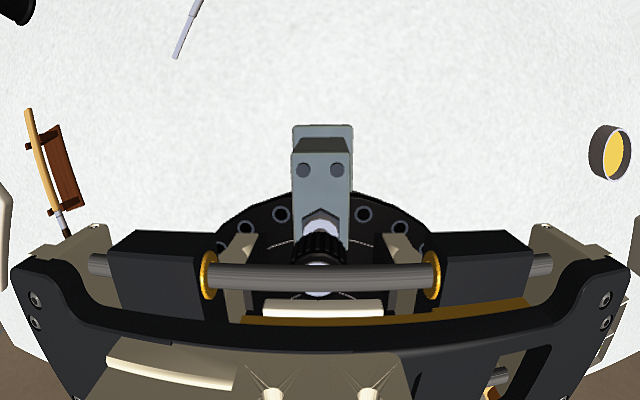

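```bash
python3 -m handwheel '[[[0,0,0,0],[0,0,0,0],[0,0,0,0],[0,0,0,0],[0,0,0,0],[0,0,0,0]]]' 0 50
python3 - <<'E'
from h import *
s,M=pose();print(s['tcp_pos'],M.round(3)[:,0]);print(s['tcp_pos']-.0188*M[:,0],s['contact_force'],s['moment'])
E
```

```text
time_s: 28.05
tcp_pos: [0.563, -0.0223, 0.12]
eef_rot: [-116.1, 86.3, -26.6]
contact_force: [-0.0, 0.8, -1.2]
gripper_width: 0.0273
[ 0.5629738  -0.02234011  0.11998705] [ 0.058 -0.029 -0.998]
[ 0.56189148 -0.02179848  0.13874806] [-0.01387355  0.82384423 -1.22860832] [ 1.14769738 -0.1418541   0.11728049]
```

```bash
python3 -m handwheel '[[[0,0,0.12,0],[0,0,0.12,0],[0,0,0,0]]]'
python3 -m handwheel '[[[0,0,0.12,0],[0,0,0.12,0],[0,0,0,0]]]'
python3 - <<'E'
from h import *
s,M=pose();print(s['tcp_pos'],M.round(3)[:,0]);print(s['tcp_pos']-.0188*M[:,0],s['contact_force'],s['moment'])
E
```

```text
time_s: 28.35
tcp_pos: [0.5629, -0.0223, 0.1289]
eef_rot: [-115.9, 86.4, -26.4]
contact_force: [4.0, -3.1, -8.3]
gripper_width: 0.0272
time_s: 28.65
tcp_pos: [0.5628, -0.0222, 0.1373]
eef_rot: [-116.1, 86.4, -26.6]
contact_force: [5.4, -3.0, -10.8]
gripper_width: 0.0273
[ 0.56281904 -0.02224415  0.13731228] [ 0.056 -0.028 -0.998]
[ 0.56176941 -0.02171758  0.15607556] [  5.43936776  -3.00826463 -10.78058394] [-0.38669965 -1.70256826  0.06526921]
```

```bash
python3 -m handwheel '[[[0,0,0.08,0],[0,0,0.08,0],[0,0,0.06,0]]]'
python3 -m handwheel '[[[0,0,0.06,0],[0,0,0.06,0]]]'
python3 - <<'E'
from h import *
s,M=pose();print(s['tcp_pos'],M.round(3)[:,0]);print(s['tcp_pos']-.0188*M[:,0],s['contact_force'],s['moment'])
for n in("scene","wrist"):cv2.imwrite(f"pics/{n}24.png",vision.capture(n))
cv2.imwrite("pics/s24c.png",np.hstack([crop(bright(cv2.imread("pics/scene24.png")),280,170,60,80,6.5),crop(cv2.imread("pics/wrist24.png"),270,180,60,80,6.5)]))
E
```

```text
time_s: 28.95
tcp_pos: [0.5626, -0.0222, 0.1381]
eef_rot: [-116.6, 86.6, -27.3]
contact_force: [11.4, -4.3, -21.5]
gripper_width: 0.0273
time_s: 29.15
tcp_pos: [0.5626, -0.0222, 0.1382]
eef_rot: [-117.8, 86.8, -28.5]
contact_force: [12.0, -2.8, -25.5]
gripper_width: 0.027
[ 0.56257464 -0.02219175  0.13816416] [ 0.049 -0.027 -0.998]
[ 0.56165031 -0.02168979  0.15693471] [ 12.01015987  -2.80235471 -25.47098566] [-0.72791658 -4.12954656  0.21949418]
```

View pics/s24c.png

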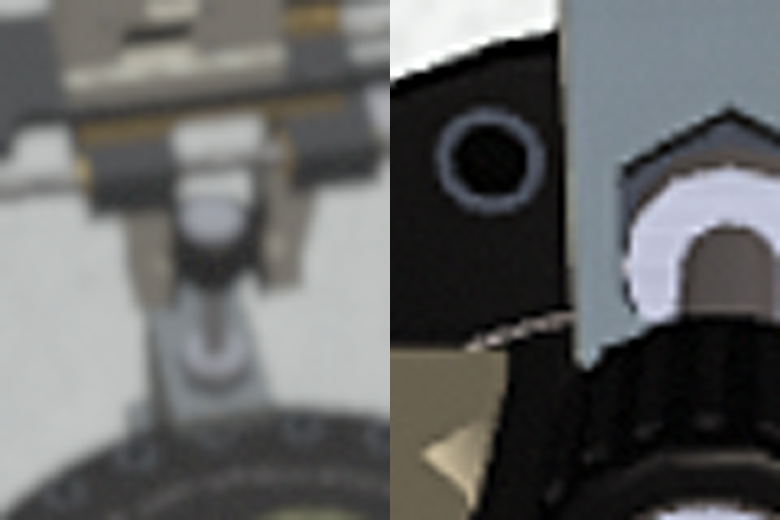

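View pics/wrist24.png

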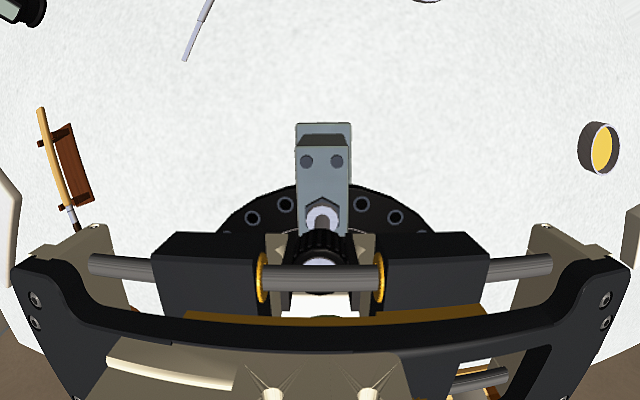

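```bash
python3 - <<'E'
from h import *
cv2.imwrite("pics/top25.png",vision.capture("top"))
s,M=pose();print(s['time_s'],s['tcp_pos'],s['contact_force'],s['gripper_width'])
a=cv2.imread("pics/scene0.png");b=cv2.imread("pics/scene24.png")
cv2.imwrite("pics/cmp.png",np.vstack([np.hstack([crop(bright(x),150,220,60,70,4),crop(bright(x),405,185,60,70,4),crop(bright(x),290,235,70,70,4)]) for x in(a,b)]))
E
```

```text
29.3 [ 0.56256398 -0.0221977   0.1381649 ] [ 12.49740892  -2.96652894 -26.1599595 ] 0.027163377189025784
```

View pics/cmp.png

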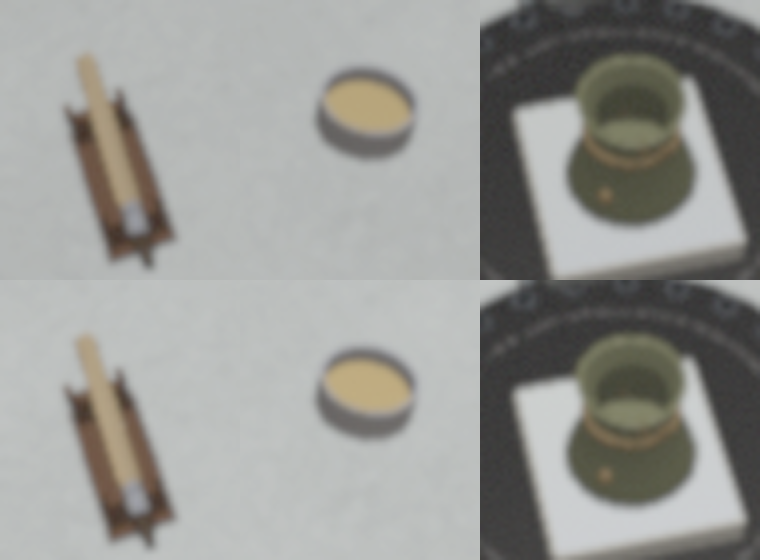

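The before/after crops match. The brush lies on its rest (scene about (179,260)), the tin is at (437,213) and the bronze at (327,270), all as at the start. The knob is steady at its stop, so I am handing in.

```bash
python3 - <<'E'
from plant import close_job
print(close_job())
E
```

```text
the job is handed in; nothing more can be done
None
```

I greased the plunger's shank, laid the brush back on its rest, and pulled the knob to its stop. I handed the job in at about 29 s, still gripping and holding it there.

- **Tilting the brush:** The moves only allow turning about the vertical, so a level brush could not reach into the tin. I tilted it about 31° in the grip by pressing its tail on the turntable's bracket. It swung level again when I laid it on its rest.
- **Dip:** By my estimate the tip reached about 6–8 mm above the table, below the grease surface at 12 mm. The gripper hid the tip in that position, so I worked this out from the arm pose and the tilt and did not see it directly.
- **Dab:** I touched the shank twice. The first touch was about 1.3 mm off centre. The second was centred in the wrist view, and a clear reaction moment showed contact. The knob hid the exact contact spot from the scene camera, and I estimate the second touch at about 113 mm height.
- **Last checks:**
    - The knob rose 18.2 mm and stopped there. The pull was about 26 N, against 11.6 N for spring and weight alone, so it is at its hard stop. The grip was steady at 27 mm opening.
    - Scene crops from before and after show the tin and the bronze unmoved and the brush back on its rest.
- **What was off:** The gripper drifted to a lean of up to about 5° from vertical during the moves, about 3° at the end. This was harmless for the grip on the knob. The pull also carries a sideways force of about 12 N.

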